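# Cheese knives back into the fitted display tray

## Robot

A 7-joint arm with a two-finger parallel gripper is mounted at the origin on the work surface. World frame = base frame: x ahead of the robot, y to its left, z up, the work surface at z = 0. Lengths are in m, angles in rad, forces in N, time in s.
With the tool pointing down it reaches from about 0.4 to 0.85 m from the base axis. Payload 10.4 kg.
Tool frame: the origin (TCP) lies on the centre line of the jaws, within the pads' length; the fingertips stand 25 mm ahead of it and the grasp point (between the pads) lies 6 mm ahead of it; z points along the fingers, y is the line along which they close (so a half turn about z gives the same grasp; the last joint's range is limited). The gripper opens to 87 mm and grips with 3 to 60 N. Pads are 19 mm wide; open, the fingers measure 117 mm over their backs; the gripper's body (75 mm by 190 mm) begins 51 mm behind the grasp point.
Start: joints at [-1.249, 0.332, -0.065, 1.46, 0.022, 1.35, -0.088], TCP at [0.211, 0.588, 0.248] pointing down, gripper open.
Joint ranges: [-2.6, 2.6], [-0.5, 2.12], [-1.47, 1.34], [0.16, 2.42], [-1.27, 4.41], [0.06, 2.06], [-2.6, 2.6]. Speed limits (rad/s): [2.22, 2.22, 2.79, 2.79, 3.14, 3.14, 3.14].

## Interface

Orientations are given as a unit quaternion [w, x, y, z].
In Python, from station import monitor, camera, ctrl gives the robot as it stands.
- The arm moves only by the tool jog_arm, never from a script. Its argument "deltas" is a list of rows, each an object of numbers: "x", "y", "z": the shift along the world's x, y, z normalised to -1 to 1, where 1 is 25 mm; "wx", "wy", "wz": the turn, a rotation vector about the world's x, y, z normalised to -1 to 1, where 1 is 180 degrees. In form: [{"x": .., "y": .., "z": .., "wx": .., "wy": .., "wz": ..}, ...]. A call has 1 to 10 rows; each row shifts and turns the commanded pose from where the row before left it; what a row does not reach is not made up. A row lasts 1/10 s, in which the tool goes at most 50 mm and 8.59 degrees, less where a joint would pass 70% of its speed; a pose out of reach is approached as far as the arm can. A call with a number of a shift or a turn outside -1 to 1 is refused whole. A call with a gripper value outside its range is refused whole. "fingers" is the opening, from -1 (shut) to 1 (fully open), set as the call begins (left out, the last holds). The fingers move at their own pace and stop on an object; the grip force is fixed at half the most. Time passes only in rows, so rows that do not move let the fingers close. It gives the time, the measured TCP pose, the force, the opening and the grip force at its end, in the units of the state.
- monitor.observe(): the state, without advancing time (a new reading comes with each control period).
- camera(name): name is "scene" or "side" or "wrist"; returns a dict with "img" (420x560x3 uint8, red, green, blue), "camera_matrix" (3x3 intrinsics, pixels), "extrinsics" (4x4, takes a point from camera to world coordinates). Camera axes: x right, y down, z forward; pixel columns grow to the right and rows downward; lengths in m; the calibration is good to about 2 mm. A picture is of the moment at which its call begins. There is no depth.
- ctrl.job_done(): hands the job in; it is judged then, once.
The state is a dict: "time": time; "qpos": joint angles; "joint_velocities": joint speeds; "tau": joint torques, N m; "eef_pos": TCP position; "ee_rot": TCP orientation; "contact_force": force on the tool from outside, world axes, zero at the start; "ft_torque": the same for the moment, N m; "finger_gap": finger opening in m; "grasp_force": force on a finger pad.
Only numpy, scipy, OpenCV 4.12 (cv2) and the standard library are available. Lean on these libraries where they do the work, as an engineer would, in place of code of your own. Each camera call takes 0.05 s, during which the arm holds its last target. There are 200 camera calls.

## Task

Put the three stone-handled cheese knives from the felt mat back into the fitted foam tray on the sloping display stand: each in the cut-out of its own shape, turned the way the cut-out points, and pressed down past the springy foam lips until it is fully home and lies flat. Leave the other stone pieces standing where they are.

Things in the scene. Friction and masses are not known exactly. Their poses are not given: they have to be found in the camera images.
- cleaver_grip (a point): Centre of the handle of the cheese cleaver: rectangular blade 48 x 32 mm on a 10 mm neck, standing off to the left (blade from y = -9 to +23 mm). Handle: pale-green onyx bar 72 (x) x 18 (y) x 18 mm (z); steel blade 3 mm thick at its mid-height. x runs from the butt (-36 mm) to the blade's end (+92 mm), y to the left, z up out of the upper face. 60 to 120 g, balances 10 to 25 mm ahead of this point. Lies flat on the mat, upper face up.
- cleaver_tip (a point): Far end of the cleaver's blade, on the handle's centre line at mid-height, 92 mm along x from cleaver_grip.
- cleaver_slot_grip (a point): Where the cleaver's handle centre lies when fully home: 9 mm above the floor of its handle slot, 3 mm below the foam's face. The slot is 76 x 22 mm, 12 mm deep; blade pocket 6 mm deep; 2 to 3 mm of play all round. A finger scoop on both sides of the handle's middle, 34 mm long, 25 mm wide, goes down to the slot's floor. Axes as the tray's.
- cleaver_slot_tip (a point): Where the cleaver's blade end lies when fully home; the direction from cleaver_slot_grip to here is the way the cleaver must point.
- spade_grip (a point): Centre of the handle of the cheese spade: symmetrical blade 28 mm wide with a pointed end, on a 10 mm neck. Handle: pale-green onyx bar 72 (x) x 18 (y) x 18 mm (z); steel blade 3 mm thick at its mid-height. x runs from the butt (-36 mm) to the blade's end (+92 mm), y to the left, z up out of the upper face. 60 to 120 g, balances 10 to 25 mm ahead of this point. Lies flat on the mat, upper face up.
- spade_tip (a point): Far end of the spade's blade, on the handle's centre line at mid-height, 92 mm along x from spade_grip.
- spade_slot_grip (a point): Where the spade's handle centre lies when fully home: 9 mm above the floor of its handle slot, 3 mm below the foam's face. The slot is 76 x 22 mm, 12 mm deep; blade pocket 6 mm deep; 2 to 3 mm of play all round. A finger scoop on both sides of the handle's middle, 34 mm long, 25 mm wide, goes down to the slot's floor. Axes as the tray's.
- spade_slot_tip (a point): Where the spade's blade end lies when fully home; the direction from spade_slot_grip to here is the way the spade must point.
- fork_grip (a point): Centre of the handle of the cheese fork: 8 mm shank, then a 20 mm wide head with two 20 mm prongs. Handle: pale-green onyx bar 72 (x) x 18 (y) x 18 mm (z); steel blade 3 mm thick at its mid-height. x runs from the butt (-36 mm) to the blade's end (+92 mm), y to the left, z up out of the upper face. 60 to 120 g, balances 10 to 25 mm ahead of this point. Lies flat on the mat, upper face up.
- fork_tip (a point): Far end of the fork's blade, on the handle's centre line at mid-height, 92 mm along x from fork_grip.
- fork_slot_grip (a point): Where the fork's handle centre lies when fully home: 9 mm above the floor of its handle slot, 3 mm below the foam's face. The slot is 76 x 22 mm, 12 mm deep; blade pocket 6 mm deep; 2 to 3 mm of play all round. A finger scoop on both sides of the handle's middle, 34 mm long, 25 mm wide, goes down to the slot's floor. Axes as the tray's.
- fork_slot_tip (a point): Where the fork's blade end lies when fully home; the direction from fork_slot_grip to here is the way the fork must point.
- tray: Foam tray (grey face, black floors) in a walnut frame, 176 (x, down the slope) x 241 mm (y), fixed on a steel stand at 25 degrees, its face sloping down away from the robot. Origin: its middle, on the floor of the handle slots; z square out of the face. Face and rim 12-13 mm above that floor. Cleaver cut-out at y = +75, fork at -75, blades down the slope; spade at 0, blade up.
- lips (a point): Middle of the tray at its face. Two pairs of springy foam lips grip each handle from its sides, 28 mm before and behind its centre, 1.2 mm of squeeze a side. They stop a knife that is only laid in about 8 mm short of the floor; a push of some 10 N (up to 20) square to the tray slides it down to the floor, where it stays.
- mat: Grey felt mat, 320 x 290 x 3 mm, fixed on the bench; origin at the centre of its underside. The knives lie on it.
- goblet_center (a point): Bystander: cream onyx footed bowl, 112 mm high, 68 mm across at the rim; point on its axis, half-way up (56 mm). Stands on the bench between mat and stand.
- jar_center (a point): Bystander: white marble lidded jar in three rounded tiers, 74 mm high, 82 mm across; point on its axis, half-way up. Stands on the bench between mat and stand.
- tealight_center (a point): Bystander: small green stone cup, 50 mm high, 54 mm across; point on its axis, half-way up. Stands on the mat.
- dish_center (a point): Bystander: small marble bowl, 26 mm high, 70 mm across; point on its axis, half-way up. Stands on the mat.
Not all that is in view belongs to the job. What is shaped like the part that bears fork_grip but blue is not meant. Leave any purple look-alike of the part that bears cleaver_grip alone.

How it is judged:
By the outcome, as a careful person would: the job done as asked, in the order asked, and still so for the second after the job is handed in, with the robot touching nothing.
It also fails if it takes over 72 s, if anything falls off the work surface, if the arm or the gripper's body presses on something with over 40 N, if the wrist force passes 120 N, or if a joint passes its speed limit or range.

## Working session

There is one attempt and no reset: what is moved stays moved. The work goes in short steps, Python scripts to look and compute and a tool call to move; the robot and the scene stay as the last step left them, time stands still between calls to the robot, and variables do not carry over. Pictures are saved under pics/ and viewed, at most 10 in all, crops included, and the job is handed in when it is done.

Besides the shell and the picture viewer there is one more tool, called after "Emit:" as name(argument=value, ...) on one line, values as JSON. jog_arm: Moves the arm, as the interface text tells. Scaled input: -1 to 1 covers 25 mm each way for a shift and 180 degrees each way for a turn. Its arguments: {"type":"object","properties":{"deltas":{"type":"array","items":{"type":"object","properties":{"x":{"type":"number","minimum":-1,"maximum":1},"y":{"type":"number","minimum":-1,"maximum":1},"z":{"type":"number","minimum":-1,"maximum":1},"wx":{"type":"number","minimum":-1,"maximum":1},"wy":{"type":"number","minimum":-1,"maximum":1},"wz":{"type":"number","minimum":-1,"maximum":1}}}},"fingers":{"type":"number"}},"required":["deltas"]}

```bash
mkdir -p pics
python3 - <<'E'
from station import monitor, camera, ctrl
import cv2,numpy as np,pickle
s=monitor.observe(); print({k:np.round(v,3) for k,v in s.items()})
for n in ["scene","side","wrist"]:
    c=camera(n); pickle.dump(c,open(f"{n}0.pkl","wb")); cv2.imwrite(f"pics/{n}0.png",cv2.resize(c["img"][:,:,::-1],(800,600),interpolation=cv2.INTER_CUBIC))
    print(n,np.round(c["camera_matrix"],1).tolist(),np.round(c["extrinsics"],3).tolist())
E
```

```text
{'time': np.float64(0.0), 'qpos': array([-1.249,  0.333, -0.065,  1.461,  0.022,  1.35 , -0.089]), 'joint_velocities': array([ 0.001,  0.001, -0.   ,  0.001, -0.   ,  0.001, -0.   ]), 'tau': array([ 1.0000e-03, -6.2325e+01,  2.6000e-02, -3.8990e+01, -6.1000e-02,
        4.0000e-02,  0.0000e+00]), 'eef_pos': array([0.211, 0.588, 0.247]), 'ee_rot': array([-0.   ,  0.172,  0.985, -0.001]), 'contact_force': array([-0.01 , -0.306, -0.618]), 'ft_torque': array([0.015, 0.018, 0.006]), 'grasp_force': np.float64(0.0), 'finger_gap': np.float64(0.087)}
scene [[435.7, 0.0, 277.1], [0.0, 435.7, 202.3], [0.0, 0.0, 1.0]] [[-0.363, 0.687, -0.629, 1.221], [0.932, 0.28, -0.231, 0.334], [0.017, -0.67, -0.742, 0.852], [0.0, 0.0, 0.0, 1.0]]
side [[512.2, 0.0, 276.7], [0.0, 512.2, 203.8], [0.0, 0.0, 1.0]] [[-0.985, -0.116, 0.126, 0.359], [-0.171, 0.667, -0.725, 1.13], [0.0, -0.736, -0.677, 1.077], [0.0, 0.0, 0.0, 1.0]]
wrist [[365.2, 0.0, 280.9], [0.0, 365.2, 212.0], [0.0, 0.0, 1.0]] [[0.339, 0.902, 0.267, 0.137], [0.941, -0.324, -0.097, 0.614], [-0.001, 0.284, -0.959, 0.384], [0.0, 0.0, 0.0, 1.0]]
```

View pics/scene0.png

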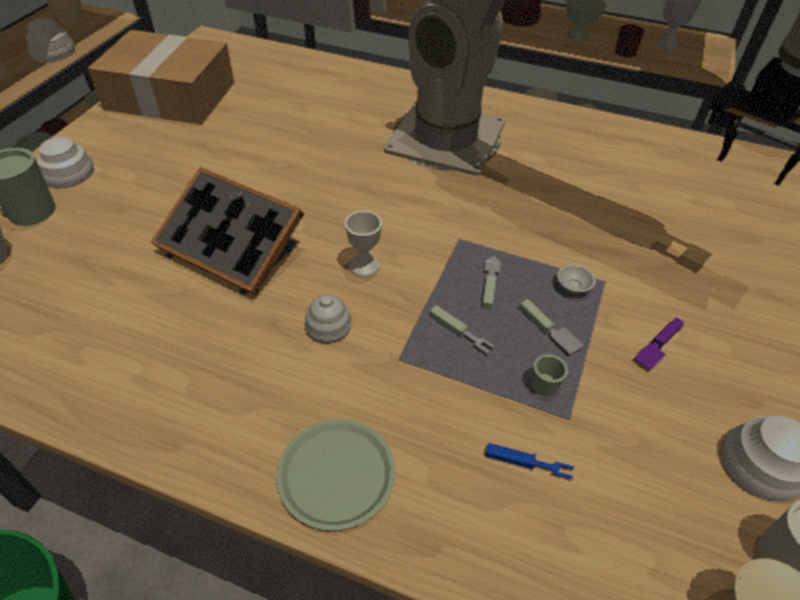

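View pics/side0.png

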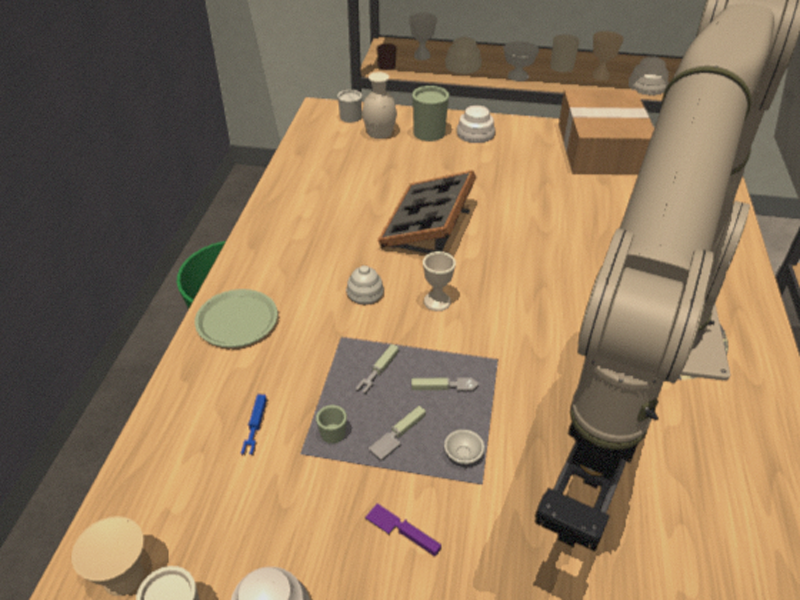

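The scene view shows three green-handled knives on the mat: spade at about (490,290), fork at (448,320) and cleaver at (537,316). The tray is at about (228,230). The side view shows the same layout, with the tray at (428,210). I'll get coarse positions from both views.

```bash
cat > h.py <<'E'
import cv2,numpy as np,pickle
def ray(c,uv):
    K,E=c["camera_matrix"],c["extrinsics"]
    d=E[:3,:3]@np.linalg.solve(K,[uv[0],uv[1],1.]); return E[:3,3],d/np.linalg.norm(d)
def onz(c,uv,z):
    o,d=ray(c,uv); return o+d*(z-o[2])/d[2]
def tri(cs,uvs):
    A=0;b=0;R=[ray(c,u) for c,u in zip(cs,uvs)]
    for o,d in R:
        P=np.eye(3)-np.outer(d,d);A=A+P;b=b+P@o
    x=np.linalg.solve(A,b); return x,max(np.linalg.norm((np.eye(3)-np.outer(d,d))@(x-o)) for o,d in R)
def proj(c,p):
    E=c["extrinsics"];q=c["camera_matrix"]@(E[:3,:3].T@(np.asarray(p)-E[:3,3]));return q[:2]/q[2]
def load(n): return pickle.load(open(n+".pkl","rb"))
def handles(c,amin=60):
    hsv=cv2.cvtColor(c["img"],cv2.COLOR_RGB2HSV)
    m=cv2.inRange(hsv,(28,35,90),(55,140,255))
    m=cv2.morphologyEx(m,cv2.MORPH_OPEN,np.ones((2,2),np.uint8))
    cn,_=cv2.findContours(m,cv2.RETR_EXTERNAL,cv2.CHAIN_APPROX_NONE)
    out=[]
    for k in cn:
        if cv2.contourArea(k)<amin: continue
        M=cv2.moments(k);out.append((M["m10"]/M["m00"],M["m01"]/M["m00"],cv2.contourArea(k),cv2.minAreaRect(k)))
    return out
E
python3 - <<'E'
from h import *
for n in ["scene0","side0"]:
    c=load(n)
    for a in handles(c): print(n,np.round(a[:3],1),np.round(a[3][1],1),a[3][2].__round__(1),np.round(onz(c,a[:2],.014),3))
S,D=load("scene0"),load("side0")
a=cv2.resize(S["img"][110:215,100:220],None,fx=5,fy=5,interpolation=cv2.INTER_CUBIC)[:,:,::-1]
cv2.imwrite("pics/tA.png",a)
b=cv2.resize(D["img"][110:185,255:340],None,fx=8,fy=8,interpolation=cv2.INTER_CUBIC)[:,:,::-1]
cv2.imwrite("pics/tB.png",b)
E
```

```text
scene0 [ 235.5  332.9 4882. ] [76. 81.] 90.0 [0.876 0.125 0.014]
scene0 [385.  261.7  80. ] [24.  15.3] 17.4 [0.589 0.372 0.014]
scene0 [313.9 223.  126. ] [25.   6.1] 33.7 [0.54  0.183 0.014]
scene0 [376.3 219.8 119.5] [25.5  6. ] 43.0 [0.471 0.326 0.014]
scene0 [343.3 203.4 112. ] [ 7.1 19.3] 7.1 [0.448 0.234 0.014]
scene0 [ 10.5 116.2 291. ] [16.2 28.6] 59.7 [ 0.487 -0.824  0.014]
side0 [288.1 294.3 105. ] [ 7.7 22. ] 50.2 [0.468 0.325 0.014]
side0 [232.4 293.1 281.5] [17.4 21. ] 63.4 [0.61  0.346 0.014]
side0 [301.4 269.2 112. ] [ 7. 23.] 90.0 [0.446 0.236 0.014]
side0 [271.7 250.   79.5] [ 6.5 18.4] 39.8 [0.537 0.181 0.014]
side0 [ 166.   223.5 1701. ] [39. 56.] 90.0 [0.862 0.131 0.014]
side0 [300.8  72.3 361.5] [24.1 37.1] 27.5 [ 0.596 -0.841  0.014]
```

View pics/tA.png

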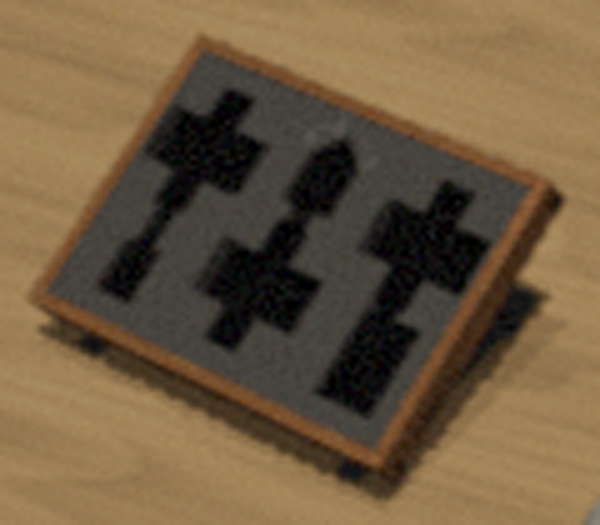

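View pics/tB.png

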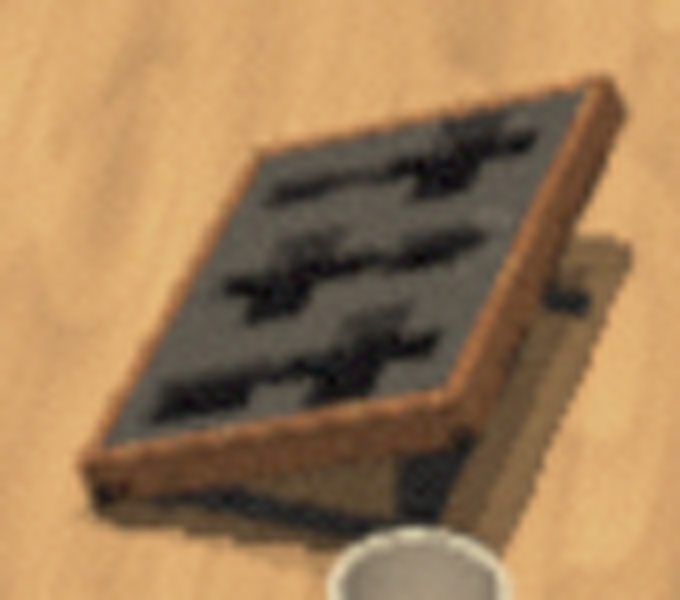

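The crops show the tray's top-face corners. In tA they are (200,38), (551,183), (383,464) and (38,298). In tB they are (600,80), (455,397), (88,460) and (260,152).

Run:
```python
from h import *
S,D=load("scene0"),load("side0")
a=np.array([(200,38),(551,183),(383,464),(38,298)])
b=np.array([(600,80),(455,397),(88,460),(260,152)])
a=(a+.5)/5-.5+[100,110]; b=(b+.5)/8-.5+[255,110]
P=[]
for u,v in zip(a,b):
    x,e=tri([S,D],[u,v]);P.append(x);print(np.round(x,4),round(e,4))
P=np.array(P) # H-,H+,L+,L-
T=np.array([(-88,-120.5),(-88,120.5),(88,120.5),(88,-120.5)])/1000
A=np.c_[T,np.zeros(4)]; c=P.mean(0)
U,_,V=np.linalg.svd(A.T@(P-c)); R=(U@np.diag([1,1,np.linalg.det(U@V)])@V).T
print("c",c.round(4),"\n",R.round(3),"\nres",(P-c-A@R.T).round(4).tolist())
yaw=np.arctan2(R[1,1]-0,R[0,1]) ; print("yaw",np.degrees(np.arctan2(-R[0,1],R[1,1])),"tilt",np.degrees(np.arccos(R[2,2])))
```

```text
[ 0.4337 -0.3688  0.1024] 0.002
[ 0.4682 -0.1336  0.1033] 0.0001
[ 0.6196 -0.1593  0.0302] 0.0009
[ 0.5846 -0.3916  0.0302] 0.0001
c [ 0.5265 -0.2633  0.0665] 
 [[ 0.893  0.15   0.424]
 [-0.136  0.989 -0.065]
 [-0.429  0.     0.903]] 
res [[0.0039, 0.0017, -0.0018], [0.0022, -0.0013, -0.001], [-0.0037, -0.0031, 0.0014], [-0.0024, 0.0028, 0.0014]]
yaw -8.646728756489953 tilt 25.385601042363923
```

Emit:
jog_arm(deltas=[{"x":0.77,"y":-1,"z":-0.14},{"x":0.77,"y":-1,"z":-0.14},{"x":0.77,"y":-1,"z":-0.14},{"x":0.77,"y":-1,"z":-0.14},{"x":0.77,"y":-1,"z":-0.14},{"x":0.77,"y":-1,"z":-0.14},{"x":0.77,"y":-1,"z":-0.14}], fingers=0.1)

```text
invalid input at $.deltas[0]: expected keys x, y, z, wx, wy, wz
```

Emit:
jog_arm(deltas=[{"x":0.77,"y":-1,"z":-0.14},{"x":0.77,"y":-1,"z":-0.14},{"x":0.77,"y":-1,"z":-0.14},{"x":0.77,"y":-1,"z":-0.14},{"x":0.77,"y":-1,"z":-0.14},{"x":0.77,"y":-1,"z":-0.14},{"x":0,"y":0,"z":0},{"x":0,"y":0,"z":0}])

```text
invalid input at $.deltas[0]: expected keys x, y, z, wx, wy, wz
```

Run:
```python
from station import monitor, camera
from h import *
c=camera("wrist");pickle.dump(c,open("w1.pkl","wb"));cv2.imwrite("pics/w1.png",cv2.resize(c["img"][:,:,::-1],(800,600)))
s=monitor.observe();print(s["time"],s["eef_pos"].round(4),s["ee_rot"].round(4),s["finger_gap"])
for a in handles(c,300):
    bx=cv2.boxPoints(a[3]);e=[np.linalg.norm(bx[i]-bx[i-1]) for i in range(4)]
    print(np.round(a[:3],1),np.round(a[3][1],1),np.round(onz(c,a[:2],.015),4))
    i=int(np.argmin([e[0],e[1]])); m1=(bx[i]+bx[i-1])/2;m2=(bx[(i+2)%4]+bx[(i+1)%4])/2
    p,q=onz(c,m1,.021),onz(c,m2,.021);print("   ends",p[:2].round(4),q[:2].round(4),"len",np.linalg.norm(p-q).round(4),"ang",np.degrees(np.arctan2(*(q-p)[1::-1])).round(1))
```

```text
0.2 [0.2112 0.588  0.2471] [-0.000e+00  1.715e-01  9.852e-01 -4.000e-04] 0.0870772535942999
```

View pics/w1.png

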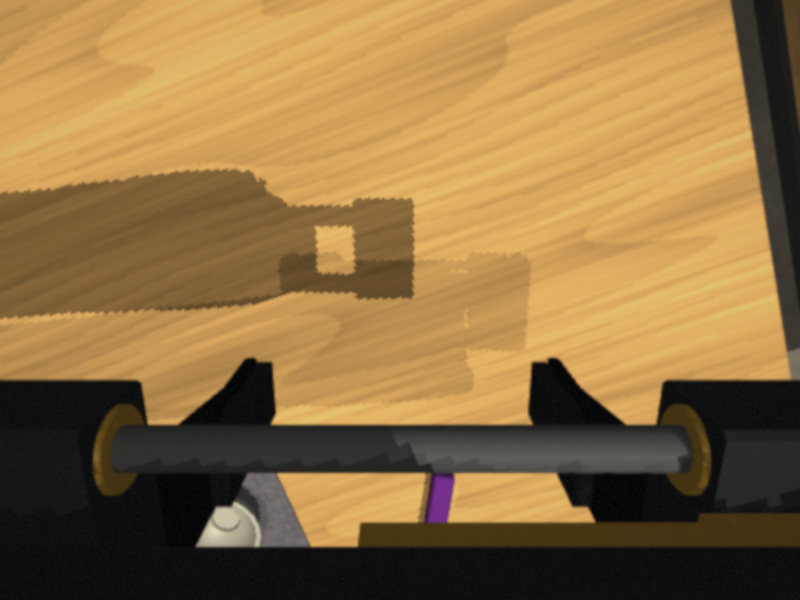

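The wrist view shows bare bench and the jaws. The usable part is the upper half, around (400,200), which is roughly straight below the camera. Every row has to carry all six keys.

Emit:
jog_arm(deltas=[{"x":0.96,"y":-0.98,"z":0,"wx":0,"wy":0,"wz":0},{"x":0.96,"y":-0.98,"z":0,"wx":0,"wy":0,"wz":0},{"x":0.96,"y":-0.98,"z":0,"wx":0,"wy":0,"wz":0},{"x":0.96,"y":-0.98,"z":0,"wx":0,"wy":0,"wz":0},{"x":0.96,"y":-0.98,"z":0,"wx":0,"wy":0,"wz":0},{"x":0.96,"y":-0.98,"z":0,"wx":0,"wy":0,"wz":0},{"x":0.96,"y":-0.98,"z":0,"wx":0,"wy":0,"wz":0},{"x":0.96,"y":-0.98,"z":0,"wx":0,"wy":0,"wz":0}], fingers=0.1)

```text
time: 1.0
eef_pos: [0.404, 0.3911, 0.2475]
ee_rot: [-0.0, 0.172, 0.985, 0.0]
contact_force: [0.2, -0.2, 0.6]
finger_gap: 0.0481
grasp_force: 0.0
```

Emit:
jog_arm(deltas=[{"x":0.96,"y":-0.98,"z":0,"wx":0,"wy":0,"wz":0},{"x":0.96,"y":-0.98,"z":0,"wx":0,"wy":0,"wz":0},{"x":0.96,"y":-0.98,"z":0,"wx":0,"wy":0,"wz":0},{"x":0.96,"y":-0.98,"z":0,"wx":0,"wy":0,"wz":0},{"x":0.96,"y":-0.98,"z":0,"wx":0,"wy":0,"wz":0},{"x":0.96,"y":-0.98,"z":0,"wx":0,"wy":0,"wz":0},{"x":0.96,"y":-0.98,"z":0,"wx":0,"wy":0,"wz":0},{"x":0,"y":0,"z":0,"wx":0,"wy":0,"wz":0},{"x":0,"y":0,"z":0,"wx":0,"wy":0,"wz":0}])

```text
time: 1.9
eef_pos: [0.5714, 0.2201, 0.2472]
ee_rot: [-0.0, 0.172, 0.985, -0.0]
contact_force: [-0.5, 0.4, 0.4]
finger_gap: 0.0478
grasp_force: 0.0
```

```bash
cat > look.py <<'E'
import sys
from station import monitor, camera
from h import *
n=sys.argv[1]
c=camera("wrist");pickle.dump(c,open(n+".pkl","wb"));cv2.imwrite(f"pics/{n}.png",cv2.resize(c["img"][:,:,::-1],(800,600)))
s=monitor.observe();print(s["time"],s["eef_pos"].round(4),s["ee_rot"].round(4),s["finger_gap"])
for a in handles(c,300):
    bx=cv2.boxPoints(a[3]);e=[np.linalg.norm(bx[i]-bx[i-1]) for i in range(4)]
    print(np.round(a[:3],1),np.round(a[3][1],1),np.round(onz(c,a[:2],.015),4))
    i=int(np.argmin([e[0],e[1]])); m1=(bx[i]+bx[i-1])/2;m2=(bx[(i+2)%4]+bx[(i+1)%4])/2
    p,q=onz(c,m1,.021),onz(c,m2,.021);print("   ends",p[:2].round(4),q[:2].round(4),"len",np.linalg.norm(p-q).round(4),"ang",np.degrees(np.arctan2(*(q-p)[1::-1])).round(1))
E
python3 look.py w2
```

```text
1.95 [0.5708 0.2213 0.2473] [-3.000e-04  1.714e-01  9.852e-01  1.000e-04] 0.04789960814650391
[ 236.3  170.5 1190.5] [19. 67.] [0.543  0.1809 0.015 ]
   ends [0.5309 0.1504] [0.5538 0.2138] len 0.0674 ang 70.1
[ 445.7  172.2 2602.5] [55.9 59.9] [0.6175 0.3817 0.015 ]
   ends [0.6384 0.3603] [0.5939 0.3977] len 0.0581 ang 140.0
[345.2  52.3 421. ] [74.  23.2] [0.4741 0.3182 0.015 ]
   ends [0.455  0.2936] [0.4947 0.3494] len 0.0685 ang 54.6
[243.4  57.7 543. ] [79.6 20.2] [0.4461 0.227  0.015 ]
   ends [0.417  0.2245] [0.4849 0.2367] len 0.0689 ang 10.1
```

View pics/w2.png

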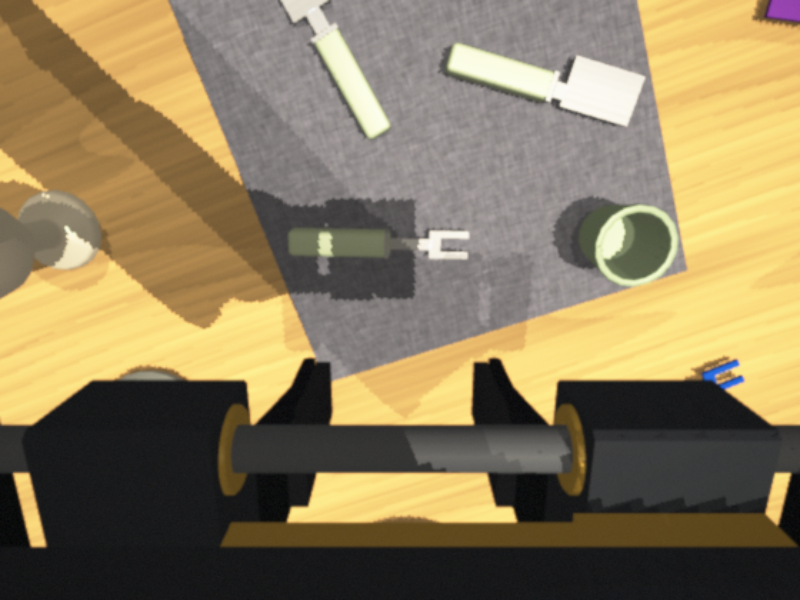

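The wrist view shows all three handles. Butt to front ends (800 px scale): fork (288,241)-(390,243), cleaver (451,58)-(553,87), spade (377,132)-(326,37). I'll cast these onto the top-face height and combine them with the coarse fixes.

Run:
```python
from h import *
c=load("w2")
for n,a,b in [("fork",(288,241),(390,243)),("cleaver",(451,58),(553,87)),("spade",(377,132),(326,37))]:
    p,q=[onz(c,(np.array(x)+.5)*.7-.5,.018) for x in (a,b)]
    d=q-p;m=(p+q)/2;print(n,m[:2].round(4),"len",np.linalg.norm(d).round(4),"heading",np.degrees(np.arctan2(d[1],d[0])).round(1))
```

```text
fork [0.5418 0.1827] len 0.0723 heading 69.0
cleaver [0.4749 0.3235] len 0.0693 heading 55.6
spade [0.4491 0.229 ] len 0.0657 heading -171.0
```

Run:
```python
from station import monitor
print(monitor.observe()["qpos"].round(3))
```

```text
[-0.639  0.303  0.244  1.511 -0.075  1.337  0.838]
```

The joint ranges allow the jaws at yaw -98.6° on the tray for all three knives. I'll take the fork first.

Emit:
jog_arm(deltas=[{"x":-0.113,"y":-0.138,"z":-0.5,"wx":0,"wy":0,"wz":-0.046},{"x":-0.113,"y":-0.138,"z":-0.5,"wx":0,"wy":0,"wz":-0.046},{"x":-0.113,"y":-0.138,"z":-0.5,"wx":0,"wy":0,"wz":-0.046},{"x":-0.113,"y":-0.138,"z":-0.5,"wx":0,"wy":0,"wz":-0.046},{"x":-0.113,"y":-0.138,"z":-0.5,"wx":0,"wy":0,"wz":-0.046},{"x":-0.113,"y":-0.138,"z":-0.5,"wx":0,"wy":0,"wz":-0.046},{"x":-0.113,"y":-0.138,"z":-0.5,"wx":0,"wy":0,"wz":-0.046},{"x":-0.113,"y":-0.138,"z":-0.5,"wx":0,"wy":0,"wz":-0.046},{"x":-0.113,"y":-0.138,"z":-0.5,"wx":0,"wy":0,"wz":-0.046},{"x":-0.113,"y":-0.138,"z":-0.5,"wx":0,"wy":0,"wz":-0.046}])

```text
time: 2.95
eef_pos: [0.542, 0.1878, 0.1222]
ee_rot: [-0.0, 0.781, 0.624, 0.0]
contact_force: [0.3, 0.4, 0.0]
finger_gap: 0.0478
grasp_force: 0.0
```

Emit:
jog_arm(deltas=[{"x":-0.113,"y":-0.138,"z":-0.5,"wx":0,"wy":0,"wz":-0.046},{"x":0,"y":0,"z":0,"wx":0,"wy":0,"wz":0},{"x":0,"y":0,"z":0,"wx":0,"wy":0,"wz":0}])

```text
time: 3.25
eef_pos: [0.5397, 0.184, 0.1104]
ee_rot: [-0.0, 0.822, 0.57, 0.0]
contact_force: [0.9, -1.4, 0.7]
finger_gap: 0.0479
grasp_force: 0.0
```

Run:
```python
from station import monitor,camera
from h import *
s=monitor.observe();print(s["time"],s["eef_pos"].round(4),s["ee_rot"].round(4),s["qpos"].round(2))
```

```text
3.25 [0.5397 0.184  0.1104] [-2.000e-04  8.216e-01  5.701e-01  0.000e+00] [-0.79  0.35  0.46  1.79 -0.18  1.04 -0.63]
```

Emit:
jog_arm(deltas=[{"x":0,"y":-0.02,"z":-0.8,"wx":0,"wy":0,"wz":0},{"x":0,"y":-0.02,"z":-0.8,"wx":0,"wy":0,"wz":0},{"x":0,"y":0,"z":-0.8,"wx":0,"wy":0,"wz":0},{"x":0,"y":0,"z":-0.5,"wx":0,"wy":0,"wz":0},{"x":0,"y":0,"z":-0.3,"wx":0,"wy":0,"wz":0},{"x":0,"y":0,"z":0,"wx":0,"wy":0,"wz":0}])

```text
time: 3.85
eef_pos: [0.54, 0.182, 0.0298]
ee_rot: [-0.0, 0.823, 0.568, -0.0]
contact_force: [-0.5, -0.4, -0.9]
finger_gap: 0.0482
grasp_force: 0.0
```

Emit:
jog_arm(deltas=[{"x":0,"y":0,"z":0,"wx":0,"wy":0,"wz":0},{"x":0,"y":0,"z":0,"wx":0,"wy":0,"wz":0},{"x":0,"y":0,"z":0,"wx":0,"wy":0,"wz":0},{"x":0,"y":0,"z":0,"wx":0,"wy":0,"wz":0},{"x":0,"y":0,"z":0,"wx":0,"wy":0,"wz":0},{"x":0,"y":0,"z":0,"wx":0,"wy":0,"wz":0}], fingers=-1)

```text
time: 4.45
eef_pos: [0.5405, 0.1819, 0.0304]
ee_rot: [0.0, 0.823, 0.568, 0.0]
contact_force: [0.1, -0.5, 2.6]
finger_gap: 0.0175
grasp_force: 30.0
```

Emit:
jog_arm(deltas=[{"x":0,"y":0,"z":0.6,"wx":0,"wy":0,"wz":0},{"x":0,"y":0,"z":1,"wx":0,"wy":0,"wz":0},{"x":0,"y":0,"z":1,"wx":0,"wy":0,"wz":0},{"x":0,"y":0,"z":1,"wx":0,"wy":0,"wz":0},{"x":0,"y":0,"z":1,"wx":0,"wy":0,"wz":0},{"x":0,"y":0,"z":1,"wx":0,"wy":0,"wz":0},{"x":0,"y":0,"z":1,"wx":0,"wy":0,"wz":0},{"x":0,"y":0,"z":0.4,"wx":0,"wy":0,"wz":0}])

```text
time: 5.25
eef_pos: [0.541, 0.1819, 0.2083]
ee_rot: [0.0, 0.823, 0.567, 0.002]
contact_force: [-0.2, -0.2, 0.1]
finger_gap: 0.0179
grasp_force: 30.0
```

Run:
```python
from station import monitor,camera
from h import *
s=monitor.observe();print(s["time"],s["eef_pos"].round(4),s["ee_rot"].round(4),s["finger_gap"])
W=camera("wrist");S=camera("scene");D=camera("side")
for n,c in zip(["w3","s3","d3"],[W,S,D]): pickle.dump(c,open(n+".pkl","wb"))
p=s["eef_pos"]
im=[]
for c,w in((W,None),(S,60),(D,60)):
    if w is None: im.append(cv2.resize(c["img"],(400,300)));continue
    u,v=proj(c,p).astype(int);u=np.clip(u,w,560-w);v=np.clip(v,w,420-w)
    print(u,v);im.append(cv2.resize(c["img"][v-w:v+w,u-w:u+w],(400,300)))
im.append(cv2.resize(load("w2")["img"],(400,300)))
cv2.imwrite("pics/g3.png",np.vstack([np.hstack(im[:2]),np.hstack(im[2:])])[:,:,::-1])
```

```text
5.25 [0.541  0.1819 0.2083] [2.000e-04 8.234e-01 5.674e-01 1.900e-03] 0.01793800627484267
320 166
269 198
```

View pics/g3.png

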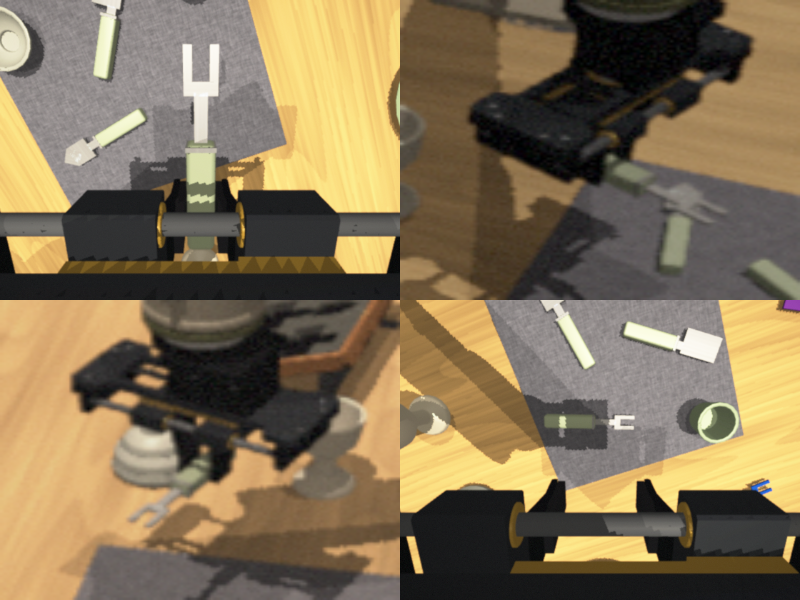

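The fork is held, level and centred. In the wrist quadrant its prong tips are at (184-217,44). Next I'll compute its position in the grip and the move to a look-out over the tray.

```bash
cat >> h.py <<'E'
from scipy.spatial.transform import Rotation as Ro
def trayR(yaw,tilt=25): return (Ro.from_euler("z",yaw,degrees=True)*Ro.from_euler("y",tilt,degrees=True)).as_matrix()
def tool(s): 
    q=s["ee_rot"]; return Ro.from_quat([q[1],q[2],q[3],q[0]]).as_matrix()
def step(s,p,R,n=None):
    d=(np.asarray(p)-s["eef_pos"])/.025; w=Ro.from_matrix(R@tool(s).T).as_rotvec()/np.pi
    print("shift",d.round(3),"turn",w.round(4),"min rows",np.ceil(max(np.abs(d).max(),np.linalg.norm(w)/.0470)))
    if n: print(" per row /",n,(d/n).round(4),(w/n).round(5))
E
python3 - <<'E'
from station import monitor
from h import *
s=monitor.observe();R=tool(s);p=s["eef_pos"];c=load("w3")
for n,u in [("tipL",(184,44)),("tipR",(217,44)),("front",(201,146))]:
    o,d=ray(c,(np.array(u)+.5)*1.4-.5); o=R.T@(o-p);d=R.T@d; h=.009 if n=="front" else .018
    print(n,(o+d*(h-o[2])/d[2]).round(4))
T=trayR(-8.65);c0=np.array([.5265,-.2633,.0665])
Rt=T@np.diag([1,-1,-1.])
step(s,c0+T@[-.06,-.04,.16],Rt,19)
E
```

```text
tipL [ 0.0939 -0.0089  0.018 ]
tipR [0.0939 0.0098 0.018 ]
front [0.0364 0.0006 0.009 ]
shift [ -0.261 -19.465   1.269] turn [-0.0756  0.1298 -0.425 ] min rows 20.0
 per row / 19 [-0.0138 -1.0245  0.0668] [-0.00398  0.00683 -0.02237]
```

Emit:
jog_arm(deltas=[{"x":-0.013,"y":-0.973,"z":0.0635,"wx":-0.00378,"wy":0.00649,"wz":-0.02125},{"x":-0.013,"y":-0.973,"z":0.0635,"wx":-0.00378,"wy":0.00649,"wz":-0.02125},{"x":-0.013,"y":-0.973,"z":0.0635,"wx":-0.00378,"wy":0.00649,"wz":-0.02125},{"x":-0.013,"y":-0.973,"z":0.0635,"wx":-0.00378,"wy":0.00649,"wz":-0.02125},{"x":-0.013,"y":-0.973,"z":0.0635,"wx":-0.00378,"wy":0.00649,"wz":-0.02125},{"x":-0.013,"y":-0.973,"z":0.0635,"wx":-0.00378,"wy":0.00649,"wz":-0.02125},{"x":-0.013,"y":-0.973,"z":0.0635,"wx":-0.00378,"wy":0.00649,"wz":-0.02125},{"x":-0.013,"y":-0.973,"z":0.0635,"wx":-0.00378,"wy":0.00649,"wz":-0.02125},{"x":-0.013,"y":-0.973,"z":0.0635,"wx":-0.00378,"wy":0.00649,"wz":-0.02125},{"x":-0.013,"y":-0.973,"z":0.0635,"wx":-0.00378,"wy":0.00649,"wz":-0.02125}])

```text
time: 6.4
eef_pos: [0.5367, -0.0635, 0.2211]
ee_rot: [-0.009, 0.958, 0.261, -0.116]
contact_force: [-0.3, 0.0, -1.0]
finger_gap: 0.0178
grasp_force: 30.0
```

Emit:
jog_arm(deltas=[{"x":-0.013,"y":-0.973,"z":0.0635,"wx":-0.00378,"wy":0.00649,"wz":-0.02125},{"x":-0.013,"y":-0.973,"z":0.0635,"wx":-0.00378,"wy":0.00649,"wz":-0.02125},{"x":-0.013,"y":-0.973,"z":0.0635,"wx":-0.00378,"wy":0.00649,"wz":-0.02125},{"x":-0.013,"y":-0.973,"z":0.0635,"wx":-0.00378,"wy":0.00649,"wz":-0.02125},{"x":-0.013,"y":-0.973,"z":0.0635,"wx":-0.00378,"wy":0.00649,"wz":-0.02125},{"x":-0.013,"y":-0.973,"z":0.0635,"wx":-0.00378,"wy":0.00649,"wz":-0.02125},{"x":-0.013,"y":-0.973,"z":0.0635,"wx":-0.00378,"wy":0.00649,"wz":-0.02125},{"x":-0.013,"y":-0.973,"z":0.0635,"wx":-0.00378,"wy":0.00649,"wz":-0.02125},{"x":-0.013,"y":-0.973,"z":0.0635,"wx":-0.00378,"wy":0.00649,"wz":-0.02125},{"x":-0.013,"y":-0.973,"z":0.0635,"wx":-0.00378,"wy":0.00649,"wz":-0.02125}])

```text
time: 7.4
eef_pos: [0.5333, -0.3064, 0.2367]
ee_rot: [-0.016, 0.973, -0.076, -0.217]
contact_force: [0.2, -0.2, -1.0]
finger_gap: 0.018
grasp_force: 30.0
```

Emit:
jog_arm(deltas=[{"x":0,"y":0,"z":0,"wx":0,"wy":0,"wz":0},{"x":0,"y":0,"z":0,"wx":0,"wy":0,"wz":0},{"x":0,"y":0,"z":0,"wx":0,"wy":0,"wz":0}])

```text
time: 7.7
eef_pos: [0.5339, -0.3043, 0.2367]
ee_rot: [-0.017, 0.973, -0.073, -0.216]
contact_force: [-0.6, 1.2, -0.9]
finger_gap: 0.0181
grasp_force: 30.0
```

Run:
```python
from station import monitor,camera
from h import *
c=camera("wrist");s=monitor.observe();print(s["time"],s["eef_pos"].round(4),s["ee_rot"].round(4),s["qpos"].round(2))
pickle.dump(c,open("w4.pkl","wb"));cv2.imwrite("pics/w4.png",cv2.resize(c["img"][:,:,::-1],(800,600)))
step(s,s["eef_pos"],trayR(-8.65)@np.diag([1,-1,-1.]))
```

```text
7.75 [ 0.534  -0.3039  0.2368] [-0.0167  0.9735 -0.073  -0.216 ] [-0.08  0.76  0.86  1.17 -0.32  1.82 -1.01]
shift [0. 0. 0.] turn [-0.0003 -0.0001 -0.0004] min rows 1.0
```

View pics/w4.png

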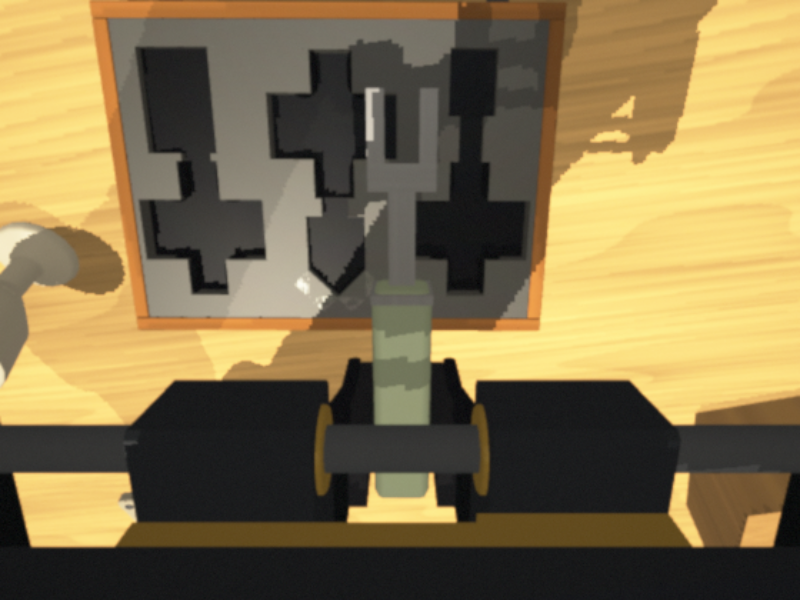

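The tray is square in view. Its rim corners are at (92,2), (565,4), (540,328) and (139,328). The fork slot has its butt end at (449-483,292), scoop rows at 203-257 and handle front at (453-489,163). I'll solve the tray pose from the corners, then locate the slots on the face.

```bash
cat > tr.py <<'E'
from h import *
c=load("w4")
f=lambda u:(np.array(u,float)+.5)*.7-.5
X=np.array([(88,120.5,0),(88,-120.5,0),(-88,-120.5,0),(-88,120.5,0)])/1000
px=f([(92,2),(565,4),(540,328),(139,328)])
ok,r,t=cv2.solvePnP(X,px,c["camera_matrix"],None)
pr,_=cv2.projectPoints(X,r,t,c["camera_matrix"],None);print("err px",(pr[:,0]-px).round(1).tolist())
E=c["extrinsics"];R=E[:3,:3]@cv2.Rodrigues(r)[0];C=E[:3,:3]@t[:,0]+E[:3,3]
print("rim centre",C.round(4),"yaw",np.degrees(np.arctan2(R[1,0],R[0,0])).round(2),"tilt",np.degrees(np.arccos(R[2,2])).round(2),"n",R[:,2].round(3))
def face(u,z=-.001):
    o,d=ray(c,f(u));o=R.T@(o-C);d=R.T@d;return (o+d*(z-o[2])/d[2])[:2]
if __name__=="__main__":
  for n,L in dict(fork=[(449,292),(483,292),(453,163),(489,163),(417,203),(526,203),(417,257),(526,257),(450,48),(497,48)],
   spade=[(311,50),(350,50),(317,196),(354,196),(268,94),(268,157),(334,293)],
   cleaver=[(193,293),(228,293),(140,201),(265,201),(147,258),(265,258),(181,163),(216,160),(137,48),(206,47)]).items():
    print(n,[(face(u)*1000).round(1).tolist() for u in L])
E
python3 tr.py
```

```text
err px [[0.3, -0.6], [-0.2, -0.4], [-0.6, 0.3], [0.4, 0.7]]
rim centre [ 0.5264 -0.2664  0.065 ] yaw -8.74 tilt 25.64 n [ 0.426 -0.076  0.902]
fork [[-65.4, -65.3], [-65.4, -85.5], [8.8, -65.5], [8.8, -85.6], [-13.2, -45.7], [-13.1, -107.7], [-44.2, -46.0], [-44.2, -109.8], [67.1, -62.2], [67.2, -87.0]]
spade [[65.9, 10.7], [66.0, -9.7], [-9.3, 10.8], [-9.3, -10.1], [44.3, 34.7], [11.8, 36.9], [-65.9, 3.1]]
cleaver [[-65.8, 86.5], [-65.9, 65.8], [-12.2, 110.5], [-12.1, 40.2], [-44.8, 110.8], [-44.8, 42.5], [8.5, 85.1], [10.2, 65.7], [66.5, 101.4], [67.1, 65.4]]
```

The tray fit is good to under 1 px. Handle centres lie at tray x = ∓28 mm, y = -75, 0 and +75. Next, the hover 35 mm above the fork's home.

```bash
cat > go.py <<'E'
# go.py slot height_mm rows [grip ahead in tool x mm, tool y mm]
import sys
from station import monitor
from h import *
C=np.array([.5264,-.2664,.065]);T=trayR(-8.74)
def goal(slot,h,ex=0,ey=0):
    sx={"fork":(-.028,-.075),"cleaver":(-.028,.075),"spade":(.028,0)}[slot]
    return C+T@[sx[0]-ex/1e3,sx[1]+ey/1e3,-.004+.018+h/1e3],T@np.diag([1,-1,-1.])
if __name__=="__main__":
    a=sys.argv;s=monitor.observe();p,R=goal(a[1],float(a[2]),*map(float,a[4:6]))
    print(s["time"],"off tray mm",((T.T@(s["eef_pos"]-p))*1e3).round(1),"F tray",(T.T@s["contact_force"]).round(1),"gap",s["finger_gap"].round(4))
    step(s,p,R,int(a[3])); print("n",T[:,2].round(4))
E
python3 go.py fork 35 5 1.2 0.5
```

```text
Traceback (most recent call last):
  File "go.py", line 11, in <module>
    print(s["time"],"off tray mm",((T.T@(s["eef_pos"]-p))*1e3).round(1),"F tray",(T.T@s["contact_force"]).round(1),"gap",s["finger_gap"].round(4))
                                                                                                                         ^^^^^^^^^^^^^^^^^^^^^
AttributeError: 'float' object has no attribute 'round'
```

```bash
sed -i 's/s\["finger_gap"\].round(4)/round(float(s["finger_gap"]),4)/' go.py; python3 go.py fork 35 6 1.2 0.5
```

```text
7.75 off tray mm [-31.4  38.6 112.3] F tray [ 0.8  0.3 -0.7] gap 0.0178
shift [-0.986 -1.411 -4.603] turn [-0.0003 -0.0001 -0.0009] min rows 5.0
 per row / 6 [-0.1643 -0.2352 -0.7671] [-5.0e-05 -2.0e-05 -1.4e-04]
n [ 0.4177 -0.0642  0.9063]
```

Emit:
jog_arm(deltas=[{"x":-0.164,"y":-0.235,"z":-0.767,"wx":0,"wy":0,"wz":-0.0001},{"x":-0.164,"y":-0.235,"z":-0.767,"wx":0,"wy":0,"wz":-0.0001},{"x":-0.164,"y":-0.235,"z":-0.767,"wx":0,"wy":0,"wz":-0.0001},{"x":-0.164,"y":-0.235,"z":-0.767,"wx":0,"wy":0,"wz":-0.0002},{"x":-0.164,"y":-0.235,"z":-0.767,"wx":0,"wy":0,"wz":-0.0002},{"x":-0.164,"y":-0.235,"z":-0.767,"wx":0,"wy":0,"wz":-0.0002},{"x":0,"y":0,"z":0,"wx":0,"wy":0,"wz":0},{"x":0,"y":0,"z":0,"wx":0,"wy":0,"wz":0},{"x":0,"y":0,"z":0,"wx":0,"wy":0,"wz":0}])

```text
time: 8.65
eef_pos: [0.51, -0.3395, 0.1231]
ee_rot: [-0.016, 0.974, -0.074, -0.215]
contact_force: [-0.9, -0.7, -0.2]
finger_gap: 0.0177
grasp_force: 30.0
```

```bash
python3 go.py fork 14 4 1.2 0.5
python3 - <<'E'
from station import camera
from h import *
c=camera("wrist");pickle.dump(c,open("w5.pkl","wb"));cv2.imwrite("pics/w5.png",cv2.resize(c["img"][:,:,::-1],(800,600)))
E
```

```text
8.65 off tray mm [ 0.1 -0.2 22.5] F tray [-0.6 -0.8 -0.5] gap 0.0177
shift [-0.377  0.068 -0.814] turn [0.     0.0004 0.    ] min rows 1.0
 per row / 4 [-0.0943  0.0169 -0.2035] [1.e-05 9.e-05 1.e-05]
n [ 0.4177 -0.0642  0.9063]
```

View pics/w5.png

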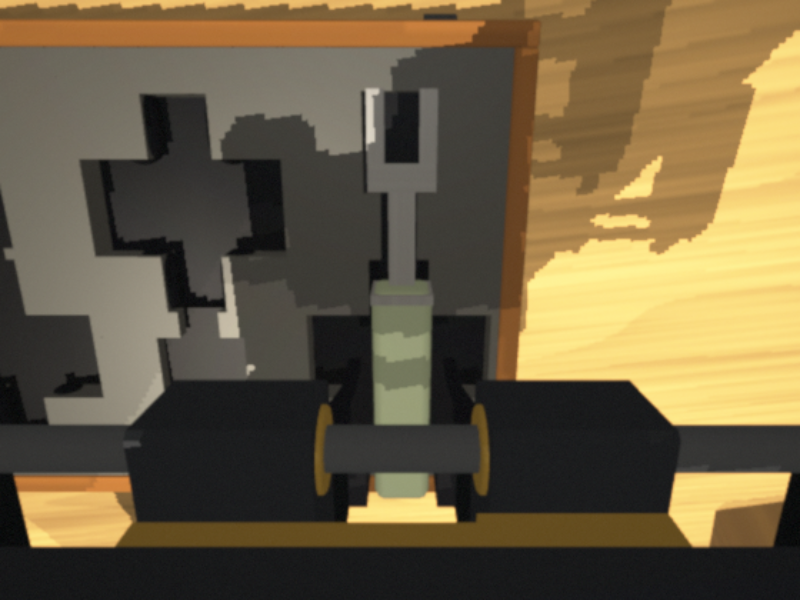

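The fork hangs over its cut-out with the prongs (366-437, row 90) in line with the head pocket. I'll go down along the normal.

Emit:
jog_arm(deltas=[{"x":-0.109,"y":0.017,"z":-0.236,"wx":0,"wy":0,"wz":0},{"x":-0.109,"y":0.017,"z":-0.236,"wx":0,"wy":0,"wz":0},{"x":-0.109,"y":0.017,"z":-0.236,"wx":0,"wy":0,"wz":0},{"x":-0.109,"y":0.017,"z":-0.236,"wx":0,"wy":0,"wz":0},{"x":0,"y":0,"z":0,"wx":0,"wy":0,"wz":0},{"x":0,"y":0,"z":0,"wx":0,"wy":0,"wz":0}])

```text
time: 9.3
eef_pos: [0.4983, -0.3371, 0.0973]
ee_rot: [-0.018, 0.973, -0.075, -0.216]
contact_force: [1.6, 4.3, -5.5]
finger_gap: 0.0175
grasp_force: 30.0
```

```bash
python3 go.py fork 0 4 1.2 0.5
```

```text
9.3 off tray mm [0.2 0.4 8.1] F tray [ 3.2  4.5 -4.6] gap 0.0175
shift [-0.143  0.006 -0.289] turn [-0.0007 -0.0002  0.0003] min rows 1.0
 per row / 4 [-0.0358  0.0015 -0.0724] [-1.8e-04 -6.0e-05  8.0e-05]
n [ 0.4177 -0.0642  0.9063]
```

Emit:
jog_arm(deltas=[{"x":-0.033,"y":0.005,"z":-0.0725,"wx":0,"wy":0,"wz":0},{"x":-0.033,"y":0.005,"z":-0.0725,"wx":0,"wy":0,"wz":0},{"x":0,"y":0,"z":0,"wx":0,"wy":0,"wz":0}])

```text
time: 9.6
eef_pos: [0.4975, -0.337, 0.095]
ee_rot: [-0.017, 0.974, -0.074, -0.215]
contact_force: [3.1, 5.7, 3.4]
finger_gap: 0.0178
grasp_force: 30.0
```

Emit:
jog_arm(deltas=[{"x":-0.033,"y":0.005,"z":-0.0725,"wx":0,"wy":0,"wz":0},{"x":-0.033,"y":0.005,"z":-0.0725,"wx":0,"wy":0,"wz":0},{"x":0,"y":0,"z":0,"wx":0,"wy":0,"wz":0}])

```text
time: 9.9
eef_pos: [0.4968, -0.3369, 0.0932]
ee_rot: [-0.017, 0.974, -0.074, -0.215]
contact_force: [4.7, 8.3, 17.0]
finger_gap: 0.018
grasp_force: 30.0
```

```bash
python3 go.py fork 0 4 1.2 0.5
```

```text
9.9 off tray mm [0.4 0.3 3.7] F tray [-4.1  8.9 16.8] gap 0.018
shift [-0.08   0.    -0.128] turn [-0.0003  0.0009 -0.    ] min rows 1.0
 per row / 4 [-0.0199  0.0001 -0.0319] [-8.0e-05  2.2e-04 -1.0e-05]
n [ 0.4177 -0.0642  0.9063]
```

Emit:
jog_arm(deltas=[{"x":0.0,"y":0.045,"z":0,"wx":0,"wy":0,"wz":0},{"x":-0.033,"y":0.005,"z":-0.0725,"wx":0,"wy":0,"wz":0},{"x":0,"y":0,"z":0,"wx":0,"wy":0,"wz":0}])

```text
time: 10.2
eef_pos: [0.4967, -0.3369, 0.0932]
ee_rot: [-0.016, 0.974, -0.074, -0.213]
contact_force: [8.4, 5.6, 27.4]
finger_gap: 0.0181
grasp_force: 30.0
```

Emit:
jog_arm(deltas=[{"x":-0.033,"y":0.005,"z":-0.0725,"wx":0,"wy":0,"wz":0},{"x":0,"y":0,"z":0,"wx":0,"wy":0,"wz":0}])

```text
time: 10.4
eef_pos: [0.4966, -0.3368, 0.0926]
ee_rot: [-0.016, 0.974, -0.074, -0.213]
contact_force: [8.7, 8.0, 37.0]
finger_gap: 0.0176
grasp_force: 30.0
```

```bash
python3 go.py fork 0 4 1.2 0.5
```

```text
10.4 off tray mm [0.6 0.4 3.1] F tray [-8.9  9.3 36.6] gap 0.0176
shift [-0.074 -0.003 -0.103] turn [ 0.0006  0.0021 -0.0003] min rows 1.0
 per row / 4 [-0.0186 -0.0007 -0.0259] [ 1.6e-04  5.2e-04 -7.0e-05]
n [ 0.4177 -0.0642  0.9063]
```

Force has built up to 37 N at about 3 mm above the predicted floor. I'll check whether the knife slipped in the grip by comparing the handle's butt and front edges in the wrist image with the earlier ones.

```bash
cat > slip.py <<'E'
import sys
from station import camera
from h import *
n=sys.argv[1];ref=sys.argv[2:]
c=camera("wrist");pickle.dump(c,open(n+".pkl","wb"))
for m in ref+[n]:
    g=load(m)["img"].astype(int); 
    col=g[:,268:296].mean(1); r=col[325:360]; f=col[185:215]
    print(m,"butt g-b",(r[10:30,1]-r[10:30,2]).round().astype(int).tolist()); print("   front sum",f.sum(1).astype(int).tolist())
E
python3 slip.py w6 w3 w4 w5
```

```text
w3 butt g-b [27, 27, 28, 28, 27, 27, 27, 27, 27, 27, 27, 27, 25, 25, 23, 22, 22, 22, 22, 22]
   front sum [575, 575, 573, 573, 573, 574, 576, 573, 567, 556, 540, 523, 511, 502, 474, 417, 375, 379, 413, 458, 491, 444, 476, 552, 560, 559, 559, 559, 567, 591]
w4 butt g-b [37, 37, 37, 37, 37, 37, 37, 37, 37, 37, 37, 36, 40, 66, 90, 94, 94, 94, 94, 93]
   front sum [268, 268, 268, 268, 267, 268, 268, 268, 267, 268, 273, 282, 287, 288, 288, 287, 286, 290, 296, 303, 301, 284, 280, 288, 289, 289, 289, 291, 300, 314]
w5 butt g-b [38, 38, 38, 38, 38, 38, 38, 38, 37, 37, 37, 37, 39, 56, 82, 93, 93, 93, 93, 94]
   front sum [218, 219, 218, 218, 216, 214, 213, 213, 214, 217, 239, 274, 292, 293, 293, 292, 293, 296, 301, 310, 315, 298, 288, 296, 295, 296, 296, 296, 305, 321]
w6 butt g-b [39, 38, 38, 38, 38, 38, 38, 38, 38, 38, 38, 38, 37, 36, 34, 24, 10, 8, 8, 8]
   front sum [227, 227, 226, 225, 225, 224, 226, 225, 227, 225, 230, 258, 284, 294, 297, 297, 296, 297, 300, 308, 315, 306, 291, 292, 298, 299, 300, 300, 301, 313]
```

Run:
```python
from h import *
g=load("w6")["img"].sum(2)
for r in (70,90,110,125): print(r,(g[r-1:r+2,240:325].mean(0)/10).round().astype(int).tolist())
print("col prong L",(g[40:140,260:264].mean(1)/10).round().astype(int).tolist())
print("col prong R",(g[40:140,299:303].mean(1)/10).round().astype(int).tolist())
```

```text
70 [37, 37, 37, 37, 37, 37, 37, 33, 24, 13, 8, 7, 7, 8, 14, 33, 53, 62, 62, 60, 48, 35, 33, 33, 33, 33, 33, 32, 25, 14, 8, 7, 7, 8, 7, 7, 8, 7, 7, 7, 8, 8, 7, 7, 7, 7, 7, 7, 7, 7, 7, 7, 9, 20, 29, 33, 33, 33, 32, 32, 33, 33, 33, 33, 33, 32, 24, 13, 7, 7, 10, 14, 17, 19, 20, 19, 20, 19, 19, 20, 19, 20, 20, 20, 19]
90 [38, 38, 38, 38, 38, 38, 38, 37, 29, 17, 9, 7, 6, 7, 7, 20, 50, 62, 63, 63, 61, 48, 34, 32, 32, 32, 32, 32, 25, 15, 8, 7, 6, 7, 7, 7, 7, 7, 7, 7, 7, 7, 7, 7, 7, 7, 7, 6, 7, 7, 7, 7, 10, 23, 31, 33, 33, 32, 32, 32, 32, 32, 32, 32, 32, 29, 19, 9, 6, 7, 11, 16, 19, 19, 20, 19, 19, 19, 19, 20, 19, 19, 20, 19, 19]
110 [39, 40, 40, 40, 40, 40, 40, 39, 35, 25, 12, 12, 15, 15, 14, 17, 31, 35, 33, 32, 32, 32, 31, 32, 31, 32, 31, 31, 27, 17, 8, 6, 6, 6, 7, 6, 6, 6, 6, 6, 6, 6, 6, 7, 6, 6, 7, 6, 7, 6, 6, 7, 10, 24, 31, 32, 32, 32, 31, 32, 32, 32, 32, 32, 31, 25, 14, 8, 6, 8, 13, 17, 19, 19, 19, 19, 19, 19, 19, 19, 19, 19, 19, 19, 19]
125 [40, 35, 27, 24, 23, 22, 19, 19, 18, 16, 12, 8, 6, 6, 6, 8, 16, 26, 31, 31, 32, 31, 31, 32, 31, 32, 31, 31, 32, 31, 31, 32, 32, 31, 32, 32, 31, 32,
[... 299 characters left out ...]
0, 39, 37, 37, 37, 37, 37, 37, 37, 37, 37, 37, 41, 44, 44, 44, 44, 44, 44, 44, 44, 44, 44, 44, 44, 44, 44, 44, 44, 44, 44, 44, 44, 43, 39, 33, 32, 32, 32, 32, 32, 32, 32, 32, 32, 32, 31, 32, 32, 32, 32, 32, 32, 32, 31, 31, 31, 32, 32, 32, 31, 31, 31, 32, 32, 32, 32, 31, 31, 27, 18, 8, 6, 6, 6]
col prong R [35, 35, 35, 35, 35, 35, 35, 35, 35, 35, 35, 35, 35, 35, 34, 26, 16, 12, 9, 8, 8, 11, 25, 32, 33, 33, 33, 33, 33, 33, 33, 33, 33, 33, 33, 33, 32, 32, 33, 33, 33, 32, 32, 32, 32, 32, 32, 32, 32, 32, 32, 32, 32, 32, 32, 32, 32, 32, 32, 32, 32, 32, 32, 32, 32, 32, 32, 32, 32, 32, 32, 32, 32, 32, 31, 32, 32, 32, 32, 31, 31, 31, 31, 31, 31, 31, 31, 31, 31, 32, 32, 31, 31, 31, 27, 18, 8, 5, 6, 6]
```

The fork's head sits inside its pocket, with gaps of about 2.5, 1.5 and 2.4 mm. The handle crept up about 1 mm in the jaws, so it may not be fully down. I'll release it, shut the fingers and push on the top of the handle.

Emit:
jog_arm(deltas=[{"x":0.067,"y":0.01,"z":0.145,"wx":0,"wy":0,"wz":0}])

```text
time: 10.55
eef_pos: [0.4968, -0.3364, 0.0929]
ee_rot: [-0.016, 0.974, -0.075, -0.214]
contact_force: [2.0, 0.2, -9.0]
finger_gap: 0.0179
grasp_force: 30.0
```

Emit:
jog_arm(deltas=[{"x":0,"y":0,"z":0,"wx":0,"wy":0,"wz":0},{"x":0,"y":0,"z":0,"wx":0,"wy":0,"wz":0},{"x":0,"y":0,"z":0,"wx":0,"wy":0,"wz":0}], fingers=-0.2)

```text
time: 10.85
eef_pos: [0.4946, -0.3388, 0.0921]
ee_rot: [-0.014, 0.973, -0.076, -0.215]
contact_force: [3.5, -6.3, 7.9]
finger_gap: 0.0318
grasp_force: 4.2
```

Emit:
jog_arm(deltas=[{"x":0.167,"y":-0.026,"z":0.3625,"wx":0,"wy":0,"wz":0},{"x":0.167,"y":-0.026,"z":0.3625,"wx":0,"wy":0,"wz":0},{"x":0.167,"y":-0.026,"z":0.3625,"wx":0,"wy":0,"wz":0},{"x":0,"y":0,"z":0,"wx":0,"wy":0,"wz":0}])

```text
time: 11.25
eef_pos: [0.5084, -0.3385, 0.1194]
ee_rot: [-0.016, 0.974, -0.075, -0.215]
contact_force: [0.3, 1.1, 0.3]
finger_gap: 0.035
grasp_force: 0.0
```

Emit:
jog_arm(deltas=[{"x":0,"y":0,"z":0,"wx":0,"wy":0,"wz":0},{"x":0,"y":0,"z":0,"wx":0,"wy":0,"wz":0},{"x":0,"y":0,"z":0,"wx":0,"wy":0,"wz":0},{"x":0,"y":0,"z":0,"wx":0,"wy":0,"wz":0}], fingers=-1)

```text
time: 11.65
eef_pos: [0.5072, -0.338, 0.1178]
ee_rot: [-0.017, 0.973, -0.075, -0.216]
contact_force: [-0.1, -0.4, 0.2]
finger_gap: 0.0106
grasp_force: 0.0
```

```bash
python3 go.py fork 21 3 0 0; python3 slip.py w7 w6
```

```text
11.65 off tray mm [-1.6  1.3  9.5] F tray [-0.1 -0.4  0.2] gap 0.0106
shift [-0.108 -0.037 -0.372] turn [-0.0002 -0.0003  0.0005] min rows 1.0
 per row / 3 [-0.0359 -0.0124 -0.1239] [-5.0e-05 -1.0e-04  1.6e-04]
n [ 0.4177 -0.0642  0.9063]
w6 butt g-b [39, 38, 38, 38, 38, 38, 38, 38, 38, 38, 38, 38, 37, 36, 34, 24, 10, 8, 8, 8]
   front sum [227, 227, 226, 225, 225, 224, 226, 225, 227, 225, 230, 258, 284, 294, 297, 297, 296, 297, 300, 308, 315, 306, 291, 292, 298, 299, 300, 300, 301, 313]
w7 butt g-b [8, 9, 13, 24, 35, 40, 41, 40, 41, 41, 39, 40, 39, 40, 51, 78, 91, 92, 93, 93]
   front sum [292, 294, 302, 311, 314, 341, 365, 365, 365, 364, 369, 387, 393, 380, 370, 355, 340, 331, 330, 330, 331, 329, 330, 330, 330, 330, 329, 330, 330, 331]
```

Emit:
jog_arm(deltas=[{"x":-0.036,"y":-0.0124,"z":-0.124,"wx":0,"wy":0,"wz":0},{"x":-0.036,"y":-0.0124,"z":-0.124,"wx":0,"wy":0,"wz":0},{"x":-0.036,"y":-0.0124,"z":-0.124,"wx":0,"wy":0,"wz":0},{"x":0,"y":0,"z":0,"wx":0,"wy":0,"wz":0}])

```text
time: 12.1
eef_pos: [0.5043, -0.3389, 0.1082]
ee_rot: [-0.017, 0.973, -0.075, -0.217]
contact_force: [0.4, 0.1, 0.8]
finger_gap: 0.0009
grasp_force: 0.0
```

Emit:
jog_arm(deltas=[{"x":-0.033,"y":0.005,"z":-0.0725,"wx":0,"wy":0,"wz":0},{"x":0,"y":0,"z":0,"wx":0,"wy":0,"wz":0}])

```text
time: 12.3
eef_pos: [0.5041, -0.339, 0.1075]
ee_rot: [-0.017, 0.973, -0.075, -0.216]
contact_force: [0.6, 0.8, 3.7]
finger_gap: 0.0002
grasp_force: 1.9
```

```bash
python3 go.py fork 16 3 0 0
```

```text
12.3 off tray mm [ 0.1 -0.2  3.9] F tray [-1.1  0.9  3.5] gap 0.0002
shift [-0.067  0.017 -0.14 ] turn [0.     0.     0.0004] min rows 1.0
 per row / 3 [-0.0224  0.0055 -0.0467] [1.0e-05 1.0e-05 1.3e-04]
n [ 0.4177 -0.0642  0.9063]
```

Emit:
jog_arm(deltas=[{"x":-0.033,"y":0.005,"z":-0.0725,"wx":0,"wy":0,"wz":0},{"x":0,"y":0,"z":0,"wx":0,"wy":0,"wz":0}])

```text
time: 12.5
eef_pos: [0.5041, -0.339, 0.1074]
ee_rot: [-0.016, 0.974, -0.075, -0.215]
contact_force: [2.2, 2.4, 16.5]
finger_gap: 0.0003
grasp_force: 7.9
```

Emit:
jog_arm(deltas=[{"x":-0.033,"y":0.005,"z":-0.0725,"wx":0,"wy":0,"wz":0},{"x":0,"y":0,"z":0,"wx":0,"wy":0,"wz":0}])

```text
time: 12.7
eef_pos: [0.504, -0.3391, 0.1074]
ee_rot: [-0.016, 0.974, -0.075, -0.214]
contact_force: [3.9, 3.9, 28.3]
finger_gap: 0.0004
grasp_force: 13.7
```

```bash
python3 go.py fork 16 3 0 0
```

```text
12.7 off tray mm [ 0.  -0.2  3.7] F tray [-9.   4.4 27. ] gap 0.0004
shift [-0.062  0.018 -0.133] turn [0.0004 0.0011 0.0001] min rows 1.0
 per row / 3 [-0.0207  0.0061 -0.0444] [1.5e-04 3.7e-04 3.0e-05]
n [ 0.4177 -0.0642  0.9063]
```

The push meets a rigid stop at 27 N with no further motion. To tell the floor from a snag, I'll check the tray's height by triangulating features common to w4 and w5.

Run:
```python
from h import *
from go import C,T
f=lambda u:(np.array(u,float)+.5)*.7-.5
A,B=load("w4"),load("w5")
for n,a,b in [("butt1",(311,50),(141,95)),("butt2",(350,50),(206,95)),("scoopL",(268,94),(81,159)),("scoopL2",(268,157),(97,254)),("corner",(565,4),(540,20))]:
    x,e=tri([A,B],[f(a),f(b)]);print(n,"tray mm from rim centre",(T.T@(x-C)*1e3).round(1),"miss",round(e*1e3,2))
```

```text
butt1 tray mm from rim centre [64.9  9.8  4.8] miss 0.11
butt2 tray mm from rim centre [65.5 -9.9  0.3] miss 0.08
scoopL tray mm from rim centre [44.4 33.9  2.9] miss 0.48
scoopL2 tray mm from rim centre [11.4 36.9 -1.4] miss 0.45
corner tray mm from rim centre [  90.9 -124.   -14.6] miss 0.28
```

The stereo check puts the face about 2.6 mm higher than I assumed, so the stop at +3.7 mm is most likely the floor. I'll retreat and prepare for the cleaver with a better handle mask, tested on w2 and w3.

Emit:
jog_arm(deltas=[{"x":0.167,"y":-0.026,"z":0.3625,"wx":0,"wy":0,"wz":0},{"x":0.4,"y":-0.06,"z":0.9,"wx":0,"wy":0,"wz":0},{"x":0.4,"y":-0.06,"z":0.9,"wx":0,"wy":0,"wz":0},{"x":0.4,"y":-0.06,"z":0.9,"wx":0,"wy":0,"wz":0},{"x":0.4,"y":-0.06,"z":0.9,"wx":0,"wy":0,"wz":0}], fingers=0.1)

```text
time: 13.2
eef_pos: [0.5467, -0.3452, 0.2032]
ee_rot: [-0.017, 0.973, -0.075, -0.216]
contact_force: [0.0, 0.1, 0.1]
finger_gap: 0.0326
grasp_force: 0.0
```

```bash
sed -i 's/-.004+.018/-.0003+.018/' go.py
cat >> h.py <<'E'
def bars(c,amin=150):
    g=c["img"].astype(int);m=((g[:,:,1]-g[:,:,2]>12)&(g[:,:,1]-g[:,:,0]>-3)&(g[:,:,1]>70)).astype(np.uint8)*255
    m=cv2.morphologyEx(m,cv2.MORPH_OPEN,np.ones((3,3),np.uint8))
    for k in cv2.findContours(m,cv2.RETR_EXTERNAL,cv2.CHAIN_APPROX_NONE)[0]:
        if cv2.contourArea(k)<amin: continue
        r=cv2.minAreaRect(k);b=cv2.boxPoints(r);i=0 if np.linalg.norm(b[0]-b[3])<np.linalg.norm(b[0]-b[1]) else 1
        p,q=[onz(c,(b[(i+j)%4]+b[(i+j-1)%4])/2,.018)[:2] for j in (0,2)];d=q-p
        print("px",np.round(r[0],1),"size",np.round(r[1],1),"mid",((p+q)/2).round(4),"len",np.linalg.norm(d).round(4),"ang",np.degrees(np.arctan2(d[1],d[0])).round(1))
E
python3 - <<'E'
from h import *
from station import monitor
for n in("w2","w3"): print(n);bars(load(n))
s=monitor.observe();print(s["time"])
a=np.radians(55.6); R=np.array([[np.cos(a),np.sin(a),0],[np.sin(a),-np.cos(a),0],[0,0,-1]]).T
step(s,[.44,.27,.22],R,22)
E
```

```text
w2
px [235.5 169.5] size [19. 67.] mid [0.5414 0.181 ] len 0.0679 ang 70.1
px [439.5 171.5] size [57. 69.] mid [0.6137 0.3749] len 0.07 ang 70.1
px [349.1  50. ] size [74.9 23.8] mid [0.4738 0.3218] len 0.0699 ang 54.7
px [246.9  58.9] size [80.5 20.5] mid [0.4494 0.2299] len 0.0702 ang 9.9
w3
px [280.5 339.5] size [17. 35.] mid [0.4841 0.0343] len 0.0365 ang -21.0
px [280.5 255.5] size [83. 41.] mid [0.5173 0.1213] len 0.0871 ang -110.9
px [281. 201.] size [10. 38.] mid [0.5378 0.1736] len 0.0353 ang -20.9
px [169.4 178. ] size [21.3 77.1] mid [0.45   0.2301] len 0.0732 ang 10.0
px [556.5 144. ] size [54.  5.] mid [0.7852 0.1346] len 0.0485 ang -98.9
px [147.7  66.4] size [27.8 87.3] mid [0.4743 0.3215] len 0.0699 ang 54.0
13.2
shift [-4.269 24.609  0.671] turn [ 0.0581 -0.1346  0.3519] min rows 25.0
 per row / 22 [-0.1941  1.1186  0.0305] [ 0.00264 -0.00612  0.016  ]
```

Run:
```python
from h import *
from station import monitor
print("dish",onz(load("w3"),(11,56),.02)[:2].round(3),onz(load("scene0"),(402,195),.02)[:2].round(3))
s=monitor.observe()
a=np.radians(54.5); R=np.array([[np.cos(a),np.sin(a),0],[np.sin(a),-np.cos(a),0],[0,0,-1]]).T
step(s,[.4735,.3225,.2],R,28)
```

```text
dish [0.374 0.369] [0.367 0.37 ]
shift [-2.929 26.709 -0.129] turn [ 0.0567 -0.1349  0.3459] min rows 27.0
 per row / 28 [-0.1046  0.9539 -0.0046] [ 0.00203 -0.00482  0.01235]
```

Emit:
jog_arm(deltas=[{"x":-0.1046,"y":0.954,"z":-0.0046,"wx":0.00203,"wy":-0.00482,"wz":0.01235},{"x":-0.1046,"y":0.954,"z":-0.0046,"wx":0.00203,"wy":-0.00482,"wz":0.01235},{"x":-0.1046,"y":0.954,"z":-0.0046,"wx":0.00203,"wy":-0.00482,"wz":0.01235},{"x":-0.1046,"y":0.954,"z":-0.0046,"wx":0.00203,"wy":-0.00482,"wz":0.01235},{"x":-0.1046,"y":0.954,"z":-0.0046,"wx":0.00203,"wy":-0.00482,"wz":0.01235},{"x":-0.1046,"y":0.954,"z":-0.0046,"wx":0.00203,"wy":-0.00482,"wz":0.01235},{"x":-0.1046,"y":0.954,"z":-0.0046,"wx":0.00203,"wy":-0.00482,"wz":0.01235},{"x":-0.1046,"y":0.954,"z":-0.0046,"wx":0.00203,"wy":-0.00482,"wz":0.01235},{"x":-0.1046,"y":0.954,"z":-0.0046,"wx":0.00203,"wy":-0.00482,"wz":0.01235},{"x":-0.1046,"y":0.954,"z":-0.0046,"wx":0.00203,"wy":-0.00482,"wz":0.01235}])

```text
time: 14.2
eef_pos: [0.52, -0.1058, 0.2012]
ee_rot: [-0.011, 0.982, 0.123, -0.143]
contact_force: [1.2, 0.7, 0.6]
finger_gap: 0.0477
grasp_force: 0.0
```

Emit:
jog_arm(deltas=[{"x":-0.1046,"y":0.954,"z":-0.0046,"wx":0.00203,"wy":-0.00482,"wz":0.01235},{"x":-0.1046,"y":0.954,"z":-0.0046,"wx":0.00203,"wy":-0.00482,"wz":0.01235},{"x":-0.1046,"y":0.954,"z":-0.0046,"wx":0.00203,"wy":-0.00482,"wz":0.01235},{"x":-0.1046,"y":0.954,"z":-0.0046,"wx":0.00203,"wy":-0.00482,"wz":0.01235},{"x":-0.1046,"y":0.954,"z":-0.0046,"wx":0.00203,"wy":-0.00482,"wz":0.01235},{"x":-0.1046,"y":0.954,"z":-0.0046,"wx":0.00203,"wy":-0.00482,"wz":0.01235},{"x":-0.1046,"y":0.954,"z":-0.0046,"wx":0.00203,"wy":-0.00482,"wz":0.01235},{"x":-0.1046,"y":0.954,"z":-0.0046,"wx":0.00203,"wy":-0.00482,"wz":0.01235},{"x":-0.1046,"y":0.954,"z":-0.0046,"wx":0.00203,"wy":-0.00482,"wz":0.01235},{"x":-0.1046,"y":0.954,"z":-0.0046,"wx":0.00203,"wy":-0.00482,"wz":0.01235}])

```text
time: 15.2
eef_pos: [0.4939, 0.1325, 0.2002]
ee_rot: [-0.005, 0.947, 0.315, -0.065]
contact_force: [-0.8, -0.2, 0.2]
finger_gap: 0.0474
grasp_force: 0.0
```

Emit:
jog_arm(deltas=[{"x":-0.1046,"y":0.954,"z":-0.0046,"wx":0.00203,"wy":-0.00482,"wz":0.01235},{"x":-0.1046,"y":0.954,"z":-0.0046,"wx":0.00203,"wy":-0.00482,"wz":0.01235},{"x":-0.1046,"y":0.954,"z":-0.0046,"wx":0.00203,"wy":-0.00482,"wz":0.01235},{"x":-0.1046,"y":0.954,"z":-0.0046,"wx":0.00203,"wy":-0.00482,"wz":0.01235},{"x":-0.1046,"y":0.954,"z":-0.0046,"wx":0.00203,"wy":-0.00482,"wz":0.01235},{"x":-0.1046,"y":0.954,"z":-0.0046,"wx":0.00203,"wy":-0.00482,"wz":0.01235},{"x":-0.1046,"y":0.954,"z":-0.0046,"wx":0.00203,"wy":-0.00482,"wz":0.01235},{"x":-0.1046,"y":0.954,"z":-0.0046,"wx":0.00203,"wy":-0.00482,"wz":0.01235},{"x":0,"y":0,"z":0,"wx":0,"wy":0,"wz":0},{"x":0,"y":0,"z":0,"wx":0,"wy":0,"wz":0}])

```text
time: 16.2
eef_pos: [0.473, 0.3233, 0.199]
ee_rot: [0.0, 0.889, 0.458, 0.0]
contact_force: [-0.1, -1.0, 0.7]
finger_gap: 0.048
grasp_force: 0.0
```

Run:
```python
from h import *
from station import monitor
s=monitor.observe();print(s["time"])
a=np.radians(54.5); R=np.array([[np.cos(a),np.sin(a),0],[np.sin(a),-np.cos(a),0],[0,0,-1]]).T
step(s,[.4735,.3225,.03],R,8)
```

```text
16.2
shift [ 0.02 -0.03 -6.76] turn [ 0.      0.0001 -0.0004] min rows 7.0
 per row / 8 [ 0.0025 -0.0038 -0.8451] [ 0.e+00  1.e-05 -5.e-05]
```

Emit:
jog_arm(deltas=[{"x":0.01,"y":-0.015,"z":-1,"wx":0,"wy":0,"wz":0},{"x":0.01,"y":-0.015,"z":-1,"wx":0,"wy":0,"wz":0},{"x":0,"y":0,"z":-1,"wx":0,"wy":0,"wz":0},{"x":0,"y":0,"z":-1,"wx":0,"wy":0,"wz":0},{"x":0,"y":0,"z":-1,"wx":0,"wy":0,"wz":0},{"x":0,"y":0,"z":-0.8,"wx":0,"wy":0,"wz":0},{"x":0,"y":0,"z":-0.6,"wx":0,"wy":0,"wz":0},{"x":0,"y":0,"z":-0.34,"wx":0,"wy":0,"wz":0},{"x":0,"y":0,"z":0,"wx":0,"wy":0,"wz":0}])

```text
time: 17.1
eef_pos: [0.4736, 0.3212, 0.03]
ee_rot: [0.0, 0.889, 0.458, -0.0]
contact_force: [0.1, -1.1, -0.3]
finger_gap: 0.048
grasp_force: 0.0
```

Emit:
jog_arm(deltas=[{"x":0,"y":0,"z":0,"wx":0,"wy":0,"wz":0},{"x":0,"y":0,"z":0,"wx":0,"wy":0,"wz":0},{"x":0,"y":0,"z":0,"wx":0,"wy":0,"wz":0},{"x":0,"y":0,"z":0,"wx":0,"wy":0,"wz":0},{"x":0,"y":0,"z":0,"wx":0,"wy":0,"wz":0},{"x":0,"y":0,"z":0,"wx":0,"wy":0,"wz":0}], fingers=-1)

```text
time: 17.7
eef_pos: [0.4739, 0.3219, 0.0311]
ee_rot: [-0.0, 0.889, 0.458, 0.0]
contact_force: [-1.0, -1.1, 4.4]
finger_gap: 0.0178
grasp_force: 30.0
```

Emit:
jog_arm(deltas=[{"x":0,"y":0,"z":0.6,"wx":0,"wy":0,"wz":0},{"x":0,"y":0,"z":1,"wx":0,"wy":0,"wz":0},{"x":0,"y":0,"z":1,"wx":0,"wy":0,"wz":0},{"x":0,"y":0,"z":1,"wx":0,"wy":0,"wz":0},{"x":0,"y":0,"z":1,"wx":0,"wy":0,"wz":0},{"x":0,"y":0,"z":1,"wx":0,"wy":0,"wz":0},{"x":0,"y":0,"z":1,"wx":0,"wy":0,"wz":0},{"x":0,"y":0,"z":0.4,"wx":0,"wy":0,"wz":0}])

```text
time: 18.5
eef_pos: [0.4746, 0.322, 0.209]
ee_rot: [-0.001, 0.889, 0.458, 0.002]
contact_force: [-0.1, 0.2, -0.9]
finger_gap: 0.0175
grasp_force: 30.0
```

Run:
```python
from h import *
from go import goal
from station import monitor,camera
c=camera("wrist");pickle.dump(c,open("w8.pkl","wb"))
s=monitor.observe();R=tool(s);p=s["eef_pos"]
print(s["time"],p.round(4),s["finger_gap"])
g=c["img"].astype(int)
def pt(u,h):
    o,d=ray(c,u);o=R.T@(o-p);d=R.T@d;return ((o+d*(h-o[2])/d[2])*1e3).round(1)
# handle front: green mask column profile; blade end: bright, colourless
col=g[20:230,272:288].mean(1);print("col rows20+",col.sum(1).round().astype(int)[::3].tolist())
print("g-b",(col[:,1]-col[:,2]).round().astype(int)[::3].tolist())
ref=load("w3")["img"].astype(int)[325:360,268:296].mean(1);print("butt now",(g[325:360,268:296].mean(1)@[0,1,-1]).round().astype(int).tolist());print("butt w3",(ref@[0,1,-1]).round().astype(int).tolist())
m=((g.max(2)-g.min(2)<30)&(g.min(2)>135)).astype(np.uint8)*255
m=cv2.morphologyEx(m,cv2.MORPH_OPEN,np.ones((5,5),np.uint8))
for k in cv2.findContours(m,cv2.RETR_EXTERNAL,cv2.CHAIN_APPROX_NONE)[0]:
    if cv2.contourArea(k)>800: 
        b=cv2.minAreaRect(k);print("blade",np.round(b,1) if 0 else b,[pt(q,.0165).tolist() for q in cv2.boxPoints(b)])
step(s,goal("cleaver",35,0,0)[0],goal("cleaver",35)[1],26)
```

```text
18.55 [0.4747 0.3222 0.2092] 0.017609197502110076
col rows20+ [589, 588, 589, 589, 588, 589, 590, 595, 597, 596, 564, 519, 480, 466, 744, 745, 744, 743, 742, 741, 740, 739, 738, 736, 735, 733, 731, 729, 728, 726, 724, 721, 719, 717, 715, 712, 710, 707, 706, 703, 700, 693, 670, 658, 663, 635, 621, 626, 601, 585, 588, 577, 577, 571, 579, 568, 570, 565, 575, 548, 372, 478, 529, 559, 576, 614, 614, 614, 613, 614]
g-b [92, 92, 92, 92, 92, 93, 93, 94, 93, 93, 79, 55, 31, 9, 6, 6, 6, 7, 7, 7, 7, 8, 8, 8, 8, 8, 9, 9, 10, 9, 10, 10, 10, 10, 10, 11, 11, 11, 11, 11, 11, 12, 12, 13, 12, 14, 14, 15, 15, 15, 15, 14, 15, 15, 14, 16, 14, 15, 15, 15, 32, 43, 14, 14, 31, 51, 51, 51, 51, 51]
butt now [2, 2, 3, 3, 3, 7, 19, 26, 27, 27, 27, 27, 27, 27, 27, 27, 27, 27, 27, 26, 25, 22, 12, 1, 0, 0, 0, 0, 0, 0, 0, 0, 0, -1, 0]
butt w3 [2, 2, 3, 3, 3, 7, 19, 27, 27, 27, 27, 27, 28, 28, 27, 27, 27, 27, 27, 27, 27, 27, 25, 25, 23, 22, 22, 22, 22, 22, 22, 22, 22, 22, 22]
blade ((329.325927734375, 149.47283935546875), (427.1293640136719, 204.93939208984375), 12.152456283569336) [[34.6, -79.8, 16.5], [112.7, -52.4, 16.5], [80.4, 111.5, 16.5], [-9.4, 110.7, 16.5]]
shift [  2.401 -20.562  -3.385] turn [-0.0572  0.1361 -0.3452] min rows 21.0
 per row / 26 [ 0.0923 -0.7908 -0.1302] [-0.0022   0.00524 -0.01328]
```

The cleaver is held with the same offset as the fork, about 1.2 mm. I'll move to a high hover over its slot.

Emit:
jog_arm(deltas=[{"x":0.159,"y":-0.902,"z":-0.029,"wx":-0.00249,"wy":0.00592,"wz":-0.01501},{"x":0.159,"y":-0.902,"z":-0.029,"wx":-0.00249,"wy":0.00592,"wz":-0.01501},{"x":0.159,"y":-0.902,"z":-0.029,"wx":-0.00249,"wy":0.00592,"wz":-0.01501},{"x":0.159,"y":-0.902,"z":-0.029,"wx":-0.00249,"wy":0.00592,"wz":-0.01501},{"x":0.159,"y":-0.902,"z":-0.029,"wx":-0.00249,"wy":0.00592,"wz":-0.01501},{"x":0.159,"y":-0.902,"z":-0.029,"wx":-0.00249,"wy":0.00592,"wz":-0.01501},{"x":0.159,"y":-0.902,"z":-0.029,"wx":-0.00249,"wy":0.00592,"wz":-0.01501},{"x":0.159,"y":-0.902,"z":-0.029,"wx":-0.00249,"wy":0.00592,"wz":-0.01501},{"x":0.159,"y":-0.902,"z":-0.029,"wx":-0.00249,"wy":0.00592,"wz":-0.01501},{"x":0.159,"y":-0.902,"z":-0.029,"wx":-0.00249,"wy":0.00592,"wz":-0.01501}])

```text
time: 19.55
eef_pos: [0.5137, 0.0944, 0.1984]
ee_rot: [-0.008, 0.967, 0.233, -0.1]
contact_force: [0.9, -0.3, -1.0]
finger_gap: 0.018
grasp_force: 30.0
```

Emit:
jog_arm(deltas=[{"x":0.159,"y":-0.902,"z":-0.029,"wx":-0.00249,"wy":0.00592,"wz":-0.01501},{"x":0.159,"y":-0.902,"z":-0.029,"wx":-0.00249,"wy":0.00592,"wz":-0.01501},{"x":0.159,"y":-0.902,"z":-0.029,"wx":-0.00249,"wy":0.00592,"wz":-0.01501},{"x":0.159,"y":-0.902,"z":-0.029,"wx":-0.00249,"wy":0.00592,"wz":-0.01501},{"x":0.159,"y":-0.902,"z":-0.029,"wx":-0.00249,"wy":0.00592,"wz":-0.01501},{"x":0.159,"y":-0.902,"z":-0.029,"wx":-0.00249,"wy":0.00592,"wz":-0.01501},{"x":0.159,"y":-0.902,"z":-0.029,"wx":-0.00249,"wy":0.00592,"wz":-0.01501},{"x":0.159,"y":-0.902,"z":-0.029,"wx":-0.00249,"wy":0.00592,"wz":-0.01501},{"x":0.159,"y":-0.902,"z":-0.029,"wx":-0.00249,"wy":0.00592,"wz":-0.01501},{"x":0.159,"y":-0.902,"z":-0.029,"wx":-0.00249,"wy":0.00592,"wz":-0.01501}])

```text
time: 20.55
eef_pos: [0.5531, -0.131, 0.191]
ee_rot: [-0.015, 0.981, -0.004, -0.193]
contact_force: [-0.5, -0.2, -1.5]
finger_gap: 0.0179
grasp_force: 30.0
```

Emit:
jog_arm(deltas=[{"x":0.159,"y":-0.902,"z":-0.029,"wx":-0.00249,"wy":0.00592,"wz":-0.01501},{"x":0.159,"y":-0.902,"z":-0.029,"wx":-0.00249,"wy":0.00592,"wz":-0.01501},{"x":0.159,"y":-0.902,"z":-0.029,"wx":-0.00249,"wy":0.00592,"wz":-0.01501},{"x":0,"y":0,"z":0,"wx":0,"wy":0,"wz":0},{"x":0,"y":0,"z":0,"wx":0,"wy":0,"wz":0},{"x":0,"y":0,"z":0,"wx":0,"wy":0,"wz":0}])

```text
time: 21.15
eef_pos: [0.5652, -0.1964, 0.1889]
ee_rot: [-0.017, 0.973, -0.074, -0.218]
contact_force: [0.7, 0.3, -0.7]
finger_gap: 0.0178
grasp_force: 30.0
```

```bash
python3 go.py cleaver 30 6 1.2 0
python3 - <<'E'
from station import camera
from h import *
pickle.dump(camera("wrist"),open("w9.pkl","wb"))
E
```

```text
21.15 off tray mm [ 2.   0.1 76.4] F tray [ 0.9  0.4 -0.4] gap 0.0178
shift [-1.346  0.204 -2.735] turn [-0.0007 -0.0014 -0.0002] min rows 3.0
 per row / 6 [-0.2244  0.034  -0.4558] [-1.1e-04 -2.3e-04 -3.0e-05]
n [ 0.4177 -0.0642  0.9063]
```

Emit:
jog_arm(deltas=[{"x":-0.224,"y":0.038,"z":-0.456,"wx":-0.0001,"wy":-0.0002,"wz":0},{"x":-0.224,"y":0.038,"z":-0.456,"wx":-0.0001,"wy":-0.0002,"wz":0},{"x":-0.224,"y":0.038,"z":-0.456,"wx":-0.0001,"wy":-0.0002,"wz":0},{"x":-0.224,"y":0.038,"z":-0.456,"wx":-0.0001,"wy":-0.0002,"wz":0},{"x":-0.224,"y":0.038,"z":-0.456,"wx":-0.0001,"wy":-0.0002,"wz":0},{"x":-0.224,"y":0.038,"z":-0.456,"wx":-0.0001,"wy":-0.0002,"wz":0},{"x":0,"y":0,"z":0,"wx":0,"wy":0,"wz":0},{"x":0,"y":0,"z":0,"wx":0,"wy":0,"wz":0}])

```text
time: 22.0
eef_pos: [0.5315, -0.1911, 0.1207]
ee_rot: [-0.016, 0.973, -0.074, -0.216]
contact_force: [1.2, -0.3, -0.8]
finger_gap: 0.0179
grasp_force: 30.0
```

```bash
python3 go.py cleaver 11 5 1.2 0.6
python3 - <<'E'
from station import camera
from h import *
c=camera("wrist");pickle.dump(c,open("w10.pkl","wb"));g=c["img"].sum(2)//10
for r in (75,110,150): print(r,g[r-1:r+2,180:330].mean(0).astype(int).tolist())
print("col",g[30:80,255:275].mean(1).astype(int).tolist())
E
```

```text
22.0 off tray mm [-0.1 -0.4 19.1] F tray [ 1.4 -0.1 -0.2] gap 0.0179
shift [-0.313  0.063 -0.696] turn [ 0.0001 -0.0002 -0.    ] min rows 1.0
 per row / 5 [-0.0626  0.0126 -0.1391] [ 3.e-05 -4.e-05 -0.e+00]
n [ 0.4177 -0.0642  0.9063]
75 [53, 47, 39, 37, 38, 38, 38, 39, 38, 39, 39, 39, 39, 39, 39, 39, 37, 32, 29, 33, 36, 36, 37, 37, 37, 36, 37, 37, 36, 37, 36, 37, 37, 37, 37, 37, 37, 37, 37, 37, 37, 38, 45, 55, 59, 60, 60, 59, 59, 58, 59, 59, 59, 60, 60, 60, 59, 59, 59, 59, 60, 60, 60, 61, 61, 61, 60, 60, 60, 60, 60, 60, 60, 61, 61, 61, 62, 62, 62, 62, 61, 59, 47, 34, 32, 32, 32, 32, 32, 32, 32, 32, 32, 32, 32, 32, 31, 31, 31, 32, 32, 32, 32, 32, 32, 32, 32, 31, 31, 30, 30, 30, 31, 31, 31, 32, 31, 31, 32, 31, 31, 31, 30, 25, 20, 19, 18, 18, 19, 19, 18, 19, 18, 19, 19, 18, 19, 19, 19, 19, 18, 19, 18, 19, 18, 18, 18, 18, 18, 18]
110 [53, 53, 53, 53, 40, 23, 19, 20, 20, 20, 20, 20, 20, 20, 20, 20, 20, 20, 20, 20, 19, 18, 18, 18, 17, 17, 18, 18, 18, 17, 18, 17, 18, 18, 18, 18, 18, 18, 18, 18, 18, 18, 18, 23, 48, 60, 62, 62, 62, 61, 61, 61, 62, 62, 62, 62, 62, 62, 62, 62, 62, 61, 62, 62, 
[... 453 characters left out ...]
17, 17, 17, 17, 17, 17, 17, 17, 17, 17, 17, 17, 17, 17, 17, 17, 17, 17, 17, 18, 25, 28, 29, 28, 29, 29, 28, 28, 29, 29, 29, 29, 29, 29, 29, 29, 28, 29, 29, 29, 29, 29, 29, 29, 29, 29, 29, 30, 29, 30, 30, 30, 30, 30, 30, 30, 30, 30, 30, 30, 30, 30, 30, 30, 30, 30, 30, 30, 30, 30, 30, 29, 30, 30, 30, 30, 30, 30, 30, 30, 30, 29, 29, 29, 29, 29, 29, 29, 29, 30, 29, 30, 30, 30, 29, 28, 23, 18, 17, 18, 18, 17, 17, 17, 17, 17, 17, 17, 17, 17, 18, 17, 17, 17, 17, 18, 17, 17, 17, 17, 17, 18, 17, 17]
col [32, 33, 34, 35, 35, 35, 35, 35, 35, 35, 34, 33, 32, 31, 28, 24, 20, 19, 19, 19, 19, 19, 19, 19, 19, 19, 19, 19, 19, 20, 30, 38, 41, 41, 42, 43, 43, 43, 43, 43, 43, 43, 43, 43, 43, 43, 43, 43, 43, 43]
```

Emit:
jog_arm(deltas=[{"x":-0.063,"y":0.0145,"z":-0.139,"wx":0,"wy":0,"wz":0},{"x":-0.063,"y":0.0145,"z":-0.139,"wx":0,"wy":0,"wz":0},{"x":-0.063,"y":0.0145,"z":-0.139,"wx":0,"wy":0,"wz":0},{"x":-0.063,"y":0.0145,"z":-0.139,"wx":0,"wy":0,"wz":0},{"x":-0.063,"y":0.0145,"z":-0.139,"wx":0,"wy":0,"wz":0},{"x":0,"y":0,"z":0,"wx":0,"wy":0,"wz":0},{"x":0,"y":0,"z":0,"wx":0,"wy":0,"wz":0}])

```text
time: 22.75
eef_pos: [0.5236, -0.1894, 0.1033]
ee_rot: [-0.016, 0.973, -0.074, -0.216]
contact_force: [-0.9, 0.3, -0.7]
finger_gap: 0.0176
grasp_force: 30.0
```

Emit:
jog_arm(deltas=[{"x":-0.033,"y":0.005,"z":-0.0725,"wx":0,"wy":0,"wz":0},{"x":-0.033,"y":0.005,"z":-0.0725,"wx":0,"wy":0,"wz":0},{"x":0,"y":0,"z":0,"wx":0,"wy":0,"wz":0}])

```text
time: 23.05
eef_pos: [0.5225, -0.1887, 0.0998]
ee_rot: [-0.016, 0.974, -0.074, -0.216]
contact_force: [2.9, 1.8, 2.6]
finger_gap: 0.0175
grasp_force: 30.0
```

```bash
python3 go.py cleaver 0 5 1.2 0.6
```

```text
23.05 off tray mm [0.3 0.6 7.2] F tray [1.3 2.2 3.4] gap 0.0175
shift [-0.135 -0.003 -0.257] turn [ 0.      0.0002 -0.0001] min rows 1.0
 per row / 5 [-0.027  -0.0006 -0.0514] [ 0.e+00  4.e-05 -3.e-05]
n [ 0.4177 -0.0642  0.9063]
```

Emit:
jog_arm(deltas=[{"x":-0.035,"y":0.003,"z":-0.0725,"wx":0,"wy":0,"wz":0},{"x":-0.035,"y":0.003,"z":-0.0725,"wx":0,"wy":0,"wz":0},{"x":0,"y":0,"z":0,"wx":0,"wy":0,"wz":0}])

```text
time: 23.35
eef_pos: [0.5211, -0.1885, 0.0964]
ee_rot: [-0.016, 0.974, -0.074, -0.215]
contact_force: [3.4, 2.2, 4.2]
finger_gap: 0.0178
grasp_force: 30.0
```

Emit:
jog_arm(deltas=[{"x":-0.035,"y":0.005,"z":-0.0725,"wx":0,"wy":0,"wz":0},{"x":0,"y":0,"z":0,"wx":0,"wy":0,"wz":0}])

```text
time: 23.55
eef_pos: [0.5202, -0.1884, 0.0945]
ee_rot: [-0.016, 0.974, -0.074, -0.215]
contact_force: [4.5, 2.3, 4.0]
finger_gap: 0.0177
grasp_force: 30.0
```

```bash
python3 go.py cleaver 0 5 1.2 0.6
```

```text
23.55 off tray mm [0.4 0.6 1.4] F tray [2.  3.  5.3] gap 0.0177
shift [-0.042 -0.016 -0.043] turn [ 0.      0.0004 -0.0002] min rows 1.0
 per row / 5 [-0.0085 -0.0032 -0.0086] [ 1.e-05  8.e-05 -4.e-05]
n [ 0.4177 -0.0642  0.9063]
```

Emit:
jog_arm(deltas=[{"x":-0.033,"y":0,"z":-0.0725,"wx":0,"wy":0,"wz":0},{"x":0,"y":0,"z":0,"wx":0,"wy":0,"wz":0}])

```text
time: 23.75
eef_pos: [0.5199, -0.1884, 0.0939]
ee_rot: [-0.017, 0.974, -0.074, -0.215]
contact_force: [5.5, 3.6, 14.0]
finger_gap: 0.0177
grasp_force: 30.0
```

Emit:
jog_arm(deltas=[{"x":-0.033,"y":0,"z":-0.0725,"wx":0,"wy":0,"wz":0},{"x":0,"y":0,"z":0,"wx":0,"wy":0,"wz":0}])

```text
time: 23.95
eef_pos: [0.5199, -0.1884, 0.0938]
ee_rot: [-0.017, 0.974, -0.074, -0.214]
contact_force: [7.3, 6.1, 28.1]
finger_gap: 0.0179
grasp_force: 30.0
```

```bash
python3 go.py cleaver 0 5 1.2 0.6
```

```text
23.95 off tray mm [0.5 0.5 0.7] F tray [-6.2  7.2 28.2] gap 0.0179
shift [-0.031 -0.014 -0.017] turn [-0.0001  0.0013 -0.0003] min rows 1.0
 per row / 5 [-0.0061 -0.0028 -0.0035] [-1.0e-05  2.6e-04 -7.0e-05]
n [ 0.4177 -0.0642  0.9063]
```

The cleaver slid through the lips at a plateau of about 5 N and then met the rigid floor at the same height as the fork. I'll release it and give it a check push from above.

Emit:
jog_arm(deltas=[{"x":0.05,"y":0,"z":0.1,"wx":0,"wy":0,"wz":0}])

```text
time: 24.05
eef_pos: [0.52, -0.1883, 0.094]
ee_rot: [-0.017, 0.974, -0.074, -0.215]
contact_force: [1.1, 2.8, -5.9]
finger_gap: 0.0176
grasp_force: 30.0
```

Emit:
jog_arm(deltas=[{"x":0,"y":0,"z":0,"wx":0,"wy":0,"wz":0},{"x":0,"y":0,"z":0,"wx":0,"wy":0,"wz":0},{"x":0,"y":0,"z":0,"wx":0,"wy":0,"wz":0}], fingers=-0.25)

```text
time: 24.35
eef_pos: [0.5182, -0.1893, 0.0926]
ee_rot: [-0.016, 0.973, -0.075, -0.217]
contact_force: [-0.1, -0.8, -0.4]
finger_gap: 0.0304
grasp_force: 0.0
```

Emit:
jog_arm(deltas=[{"x":0.167,"y":-0.026,"z":0.3625,"wx":0,"wy":0,"wz":0},{"x":0.167,"y":-0.026,"z":0.3625,"wx":0,"wy":0,"wz":0},{"x":0.12,"y":-0.018,"z":0.26,"wx":0,"wy":0,"wz":0},{"x":0,"y":0,"z":0,"wx":0,"wy":0,"wz":0}])

```text
time: 24.75
eef_pos: [0.5313, -0.191, 0.1189]
ee_rot: [-0.016, 0.974, -0.074, -0.215]
contact_force: [-0.5, -0.1, -1.4]
finger_gap: 0.0327
grasp_force: 0.0
```

Emit:
jog_arm(deltas=[{"x":0,"y":0,"z":0,"wx":0,"wy":0,"wz":0},{"x":0,"y":0,"z":0,"wx":0,"wy":0,"wz":0},{"x":0,"y":0,"z":0,"wx":0,"wy":0,"wz":0},{"x":0,"y":0,"z":0,"wx":0,"wy":0,"wz":0},{"x":0,"y":0,"z":0,"wx":0,"wy":0,"wz":0}], fingers=-1)

```text
time: 25.25
eef_pos: [0.5302, -0.1906, 0.1176]
ee_rot: [-0.016, 0.973, -0.074, -0.216]
contact_force: [0.5, 0.4, 0.2]
finger_gap: 0.0034
grasp_force: 0.0
```

```bash
python3 go.py cleaver 17 4 0 0
```

```text
25.25 off tray mm [-1.2  0.6  9.7] F tray [0.3 0.5 0.4] gap 0.0034
shift [-0.121 -0.004 -0.372] turn [ 0.0001 -0.0002  0.    ] min rows 1.0
 per row / 4 [-0.0303 -0.0009 -0.093 ] [ 4.e-05 -6.e-05  0.e+00]
n [ 0.4177 -0.0642  0.9063]
```

Emit:
jog_arm(deltas=[{"x":-0.03,"y":-0.001,"z":-0.093,"wx":0,"wy":0,"wz":0},{"x":-0.03,"y":-0.001,"z":-0.093,"wx":0,"wy":0,"wz":0},{"x":-0.03,"y":-0.001,"z":-0.093,"wx":0,"wy":0,"wz":0},{"x":-0.03,"y":-0.001,"z":-0.093,"wx":0,"wy":0,"wz":0},{"x":0,"y":0,"z":0,"wx":0,"wy":0,"wz":0}])

```text
time: 25.75
eef_pos: [0.5271, -0.1906, 0.108]
ee_rot: [-0.016, 0.973, -0.074, -0.216]
contact_force: [-0.7, 0.6, 0.3]
finger_gap: 0.0005
grasp_force: 0.0
```

Emit:
jog_arm(deltas=[{"x":-0.033,"y":0.005,"z":-0.0725,"wx":0,"wy":0,"wz":0},{"x":0,"y":0,"z":0,"wx":0,"wy":0,"wz":0}])

```text
time: 25.95
eef_pos: [0.527, -0.1907, 0.1076]
ee_rot: [-0.016, 0.974, -0.074, -0.215]
contact_force: [0.4, 0.5, 7.9]
finger_gap: 0.0
grasp_force: 3.5
```

Emit:
jog_arm(deltas=[{"x":-0.033,"y":0.005,"z":-0.0725,"wx":0,"wy":0,"wz":0},{"x":0,"y":0,"z":0,"wx":0,"wy":0,"wz":0}])

```text
time: 26.15
eef_pos: [0.5269, -0.1907, 0.1075]
ee_rot: [-0.016, 0.974, -0.074, -0.215]
contact_force: [1.7, 1.7, 21.8]
finger_gap: 0.0006
grasp_force: 9.8
```

```bash
python3 go.py cleaver 16 4 0 0
```

```text
26.15 off tray mm [ 0.1 -0.1  0.2] F tray [-7.9  2.  20.3] gap 0.0006
shift [-0.005  0.004 -0.005] turn [ 0.0002  0.0008 -0.0001] min rows 1.0
 per row / 4 [-0.0014  0.001  -0.0013] [ 6.e-05  2.e-04 -4.e-05]
n [ 0.4177 -0.0642  0.9063]
```

Both handle tops stop at the same height, so both are home. Now the spade: retreat and move over it.

Emit:
jog_arm(deltas=[{"x":0.167,"y":-0.026,"z":0.3625,"wx":0,"wy":0,"wz":0},{"x":0.4,"y":-0.06,"z":0.9,"wx":0,"wy":0,"wz":0},{"x":0.4,"y":-0.06,"z":0.9,"wx":0,"wy":0,"wz":0},{"x":0.4,"y":-0.06,"z":0.9,"wx":0,"wy":0,"wz":0},{"x":0.4,"y":-0.06,"z":0.9,"wx":0,"wy":0,"wz":0},{"x":0,"y":0,"z":0,"wx":0,"wy":0,"wz":0}], fingers=0.1)

```text
time: 26.75
eef_pos: [0.5715, -0.1979, 0.2066]
ee_rot: [-0.015, 0.974, -0.074, -0.214]
contact_force: [-0.6, 0.4, -0.2]
finger_gap: 0.0407
grasp_force: 0.0
```

Run:
```python
from h import *
from station import monitor
s=monitor.observe();print(s["time"],s["eef_pos"].round(3))
a=np.radians(10); R=np.array([[np.cos(a),np.sin(a),0],[np.sin(a),-np.cos(a),0],[0,0,-1]]).T
step(s,[.449,.2315,.2],R,18)
```

```text
26.75 [ 0.571 -0.198  0.207]
shift [-4.899 17.174 -0.263] turn [ 0.0021 -0.1382  0.1024] min rows 18.0
 per row / 18 [-0.2722  0.9541 -0.0146] [ 0.00012 -0.00768  0.00569]
```

Emit:
jog_arm(deltas=[{"x":-0.272,"y":0.954,"z":-0.0146,"wx":0.00012,"wy":-0.00768,"wz":0.00569},{"x":-0.272,"y":0.954,"z":-0.0146,"wx":0.00012,"wy":-0.00768,"wz":0.00569},{"x":-0.272,"y":0.954,"z":-0.0146,"wx":0.00012,"wy":-0.00768,"wz":0.00569},{"x":-0.272,"y":0.954,"z":-0.0146,"wx":0.00012,"wy":-0.00768,"wz":0.00569},{"x":-0.272,"y":0.954,"z":-0.0146,"wx":0.00012,"wy":-0.00768,"wz":0.00569},{"x":-0.272,"y":0.954,"z":-0.0146,"wx":0.00012,"wy":-0.00768,"wz":0.00569},{"x":-0.272,"y":0.954,"z":-0.0146,"wx":0.00012,"wy":-0.00768,"wz":0.00569},{"x":-0.272,"y":0.954,"z":-0.0146,"wx":0.00012,"wy":-0.00768,"wz":0.00569},{"x":-0.272,"y":0.954,"z":-0.0146,"wx":0.00012,"wy":-0.00768,"wz":0.00569}])

```text
time: 27.65
eef_pos: [0.5078, 0.0185, 0.2]
ee_rot: [-0.008, 0.994, 0.007, -0.11]
contact_force: [-0.5, 0.4, -0.2]
finger_gap: 0.0479
grasp_force: 0.0
```

Emit:
jog_arm(deltas=[{"x":-0.272,"y":0.954,"z":-0.0146,"wx":0.00012,"wy":-0.00768,"wz":0.00569},{"x":-0.272,"y":0.954,"z":-0.0146,"wx":0.00012,"wy":-0.00768,"wz":0.00569},{"x":-0.272,"y":0.954,"z":-0.0146,"wx":0.00012,"wy":-0.00768,"wz":0.00569},{"x":-0.272,"y":0.954,"z":-0.0146,"wx":0.00012,"wy":-0.00768,"wz":0.00569},{"x":-0.272,"y":0.954,"z":-0.0146,"wx":0.00012,"wy":-0.00768,"wz":0.00569},{"x":-0.272,"y":0.954,"z":-0.0146,"wx":0.00012,"wy":-0.00768,"wz":0.00569},{"x":-0.272,"y":0.954,"z":-0.0146,"wx":0.00012,"wy":-0.00768,"wz":0.00569},{"x":-0.272,"y":0.954,"z":-0.0146,"wx":0.00012,"wy":-0.00768,"wz":0.00569},{"x":-0.272,"y":0.954,"z":-0.0146,"wx":0.00012,"wy":-0.00768,"wz":0.00569}])

```text
time: 28.55
eef_pos: [0.4466, 0.2329, 0.1968]
ee_rot: [-0.001, 0.996, 0.088, -0.002]
contact_force: [0.4, -0.1, -0.3]
finger_gap: 0.0479
grasp_force: 0.0
```

Emit:
jog_arm(deltas=[{"x":0,"y":0,"z":0,"wx":0,"wy":0,"wz":0},{"x":0,"y":0,"z":0,"wx":0,"wy":0,"wz":0},{"x":0,"y":0,"z":0,"wx":0,"wy":0,"wz":0}])

```text
time: 28.85
eef_pos: [0.4477, 0.2311, 0.197]
ee_rot: [-0.0, 0.996, 0.086, -0.002]
contact_force: [-0.1, 0.5, 0.4]
finger_gap: 0.0479
grasp_force: 0.0
```

Run:
```python
from h import *
from station import monitor,camera
c=camera("wrist");pickle.dump(c,open("w11.pkl","wb"));bars(c)
s=monitor.observe();print(s["time"],s["eef_pos"].round(4))
a=np.radians(10); R=np.array([[np.cos(a),np.sin(a),0],[np.sin(a),-np.cos(a),0],[0,0,-1]]).T
step(s,[.449,.2315,.03],R,8)
```

```text
px [282.  189.5] size [77. 20.] mid [0.45   0.2302] len 0.0702 ang -170.1
28.9 [0.4478 0.231  0.1971]
shift [ 0.047  0.02  -6.685] turn [-0.0001 -0.0015  0.0006] min rows 7.0
 per row / 8 [ 0.0058  0.0025 -0.8356] [-1.0e-05 -1.9e-04  8.0e-05]
```

Emit:
jog_arm(deltas=[{"x":0.03,"y":-0.01,"z":-1,"wx":0,"wy":-0.0008,"wz":0.0003},{"x":0.03,"y":-0.01,"z":-1,"wx":0,"wy":-0.0007,"wz":0.0003},{"x":0,"y":0,"z":-1,"wx":0,"wy":0,"wz":0},{"x":0,"y":0,"z":-1,"wx":0,"wy":0,"wz":0},{"x":0,"y":0,"z":-1,"wx":0,"wy":0,"wz":0},{"x":0,"y":0,"z":-0.8,"wx":0,"wy":0,"wz":0},{"x":0,"y":0,"z":-0.6,"wx":0,"wy":0,"wz":0},{"x":0,"y":0,"z":-0.28,"wx":0,"wy":0,"wz":0},{"x":0,"y":0,"z":0,"wx":0,"wy":0,"wz":0}])

```text
time: 29.8
eef_pos: [0.449, 0.2311, 0.0299]
ee_rot: [0.0, 0.996, 0.088, -0.0]
contact_force: [0.2, 1.2, 0.2]
finger_gap: 0.0476
grasp_force: 0.0
```

Emit:
jog_arm(deltas=[{"x":0,"y":0,"z":0,"wx":0,"wy":0,"wz":0},{"x":0,"y":0,"z":0,"wx":0,"wy":0,"wz":0},{"x":0,"y":0,"z":0,"wx":0,"wy":0,"wz":0},{"x":0,"y":0,"z":0,"wx":0,"wy":0,"wz":0},{"x":0,"y":0,"z":0,"wx":0,"wy":0,"wz":0},{"x":0,"y":0,"z":0,"wx":0,"wy":0,"wz":0}], fingers=-1)

```text
time: 30.4
eef_pos: [0.4491, 0.2318, 0.0305]
ee_rot: [-0.0, 0.996, 0.088, 0.0]
contact_force: [-1.1, -0.4, 5.0]
finger_gap: 0.018
grasp_force: 30.0
```

Emit:
jog_arm(deltas=[{"x":0,"y":0,"z":0.6,"wx":0,"wy":0,"wz":0},{"x":0,"y":0,"z":1,"wx":0,"wy":0,"wz":0},{"x":0,"y":0,"z":1,"wx":0,"wy":0,"wz":0},{"x":0,"y":0,"z":1,"wx":0,"wy":0,"wz":0},{"x":0,"y":0,"z":1,"wx":0,"wy":0,"wz":0},{"x":0,"y":0,"z":1,"wx":0,"wy":0,"wz":0},{"x":0,"y":0,"z":1,"wx":0,"wy":0,"wz":0},{"x":0,"y":0,"z":0.4,"wx":0,"wy":0,"wz":0}])

```text
time: 31.2
eef_pos: [0.4498, 0.2318, 0.2082]
ee_rot: [-0.001, 0.996, 0.088, 0.002]
contact_force: [-0.1, -0.3, -0.7]
finger_gap: 0.0179
grasp_force: 30.0
```

Run:
```python
from h import *
from go import goal
from station import monitor,camera
c=camera("wrist");pickle.dump(c,open("w12.pkl","wb"))
s=monitor.observe();R=tool(s);p=s["eef_pos"];print(s["time"],p.round(4),s["finger_gap"])
g=c["img"].astype(int);col=g[:,272:288].mean(1)
print("rows180+ sum",col[180:225].sum(1).astype(int).tolist(),"g-b",(col@[0,1,-1])[180:225].round().astype(int).tolist())
for r in (195,200,205): 
    o,d=ray(c,(280.5,r));o=R.T@(o-p);d=R.T@d;print(r,(o+d*(.009-o[2])/d[2])[:2].round(4))
P,Q=goal("spade",110);step(s,P,Q,20)
```

```text
31.25 [0.45   0.2321 0.2084] 0.017953099098723307
rows180+ sum [383, 376, 368, 367, 370, 374, 378, 378, 377, 379, 382, 384, 384, 386, 377, 350, 304, 239, 205, 201, 205, 238, 285, 311, 322, 326, 333, 338, 345, 377, 434, 493, 542, 572, 592, 607, 619, 628, 632, 632, 633, 632, 633, 633, 632] g-b [0, 0, 0, 1, 0, 0, 0, 0, 0, 0, 1, 0, 0, 0, 0, 0, 0, 0, 0, -1, 1, 8, 21, 27, 27, 28, 29, 29, 31, 33, 39, 44, 49, 51, 52, 51, 50, 49, 49, 49, 49, 49, 49, 49, 49]
195 [0.0409 0.0006]
200 [0.0388 0.0006]
205 [0.0367 0.0006]
shift [  6.193 -20.421  -1.581] turn [-0.0026  0.1406 -0.1026] min rows 21.0
 per row / 20 [ 0.3097 -1.021  -0.079 ] [-0.00013  0.00703 -0.00513]
```

The spade is held, and its centre looks about 1.5 mm behind the grip centre. I'll move to the high hover.

Emit:
jog_arm(deltas=[{"x":0.295,"y":-0.972,"z":-0.075,"wx":-0.00012,"wy":0.0067,"wz":-0.00489},{"x":0.295,"y":-0.972,"z":-0.075,"wx":-0.00012,"wy":0.0067,"wz":-0.00489},{"x":0.295,"y":-0.972,"z":-0.075,"wx":-0.00012,"wy":0.0067,"wz":-0.00489},{"x":0.295,"y":-0.972,"z":-0.075,"wx":-0.00012,"wy":0.0067,"wz":-0.00489},{"x":0.295,"y":-0.972,"z":-0.075,"wx":-0.00012,"wy":0.0067,"wz":-0.00489},{"x":0.295,"y":-0.972,"z":-0.075,"wx":-0.00012,"wy":0.0067,"wz":-0.00489},{"x":0.295,"y":-0.972,"z":-0.075,"wx":-0.00012,"wy":0.0067,"wz":-0.00489},{"x":0.295,"y":-0.972,"z":-0.075,"wx":-0.00012,"wy":0.0067,"wz":-0.00489},{"x":0.295,"y":-0.972,"z":-0.075,"wx":-0.00012,"wy":0.0067,"wz":-0.00489},{"x":0.295,"y":-0.972,"z":-0.075,"wx":-0.00012,"wy":0.0067,"wz":-0.00489}])

```text
time: 32.25
eef_pos: [0.5224, -0.0123, 0.1855]
ee_rot: [-0.008, 0.994, 0.011, -0.106]
contact_force: [0.5, -0.2, -0.4]
finger_gap: 0.0178
grasp_force: 30.0
```

Emit:
jog_arm(deltas=[{"x":0.295,"y":-0.972,"z":-0.075,"wx":-0.00012,"wy":0.0067,"wz":-0.00489},{"x":0.295,"y":-0.972,"z":-0.075,"wx":-0.00012,"wy":0.0067,"wz":-0.00489},{"x":0.295,"y":-0.972,"z":-0.075,"wx":-0.00012,"wy":0.0067,"wz":-0.00489},{"x":0.295,"y":-0.972,"z":-0.075,"wx":-0.00012,"wy":0.0067,"wz":-0.00489},{"x":0.295,"y":-0.972,"z":-0.075,"wx":-0.00012,"wy":0.0067,"wz":-0.00489},{"x":0.295,"y":-0.972,"z":-0.075,"wx":-0.00012,"wy":0.0067,"wz":-0.00489},{"x":0.295,"y":-0.972,"z":-0.075,"wx":-0.00012,"wy":0.0067,"wz":-0.00489},{"x":0.295,"y":-0.972,"z":-0.075,"wx":-0.00012,"wy":0.0067,"wz":-0.00489},{"x":0.295,"y":-0.972,"z":-0.075,"wx":-0.00012,"wy":0.0067,"wz":-0.00489},{"x":0.295,"y":-0.972,"z":-0.075,"wx":-0.00012,"wy":0.0067,"wz":-0.00489}])

```text
time: 33.25
eef_pos: [0.5963, -0.2552, 0.1664]
ee_rot: [-0.015, 0.976, -0.067, -0.209]
contact_force: [0.8, 0.1, -1.0]
finger_gap: 0.0178
grasp_force: 30.0
```

Emit:
jog_arm(deltas=[{"x":0.295,"y":-0.972,"z":-0.075,"wx":-0.00012,"wy":0.0067,"wz":-0.00489},{"x":0,"y":0,"z":0,"wx":0,"wy":0,"wz":0},{"x":0,"y":0,"z":0,"wx":0,"wy":0,"wz":0},{"x":0,"y":0,"z":0,"wx":0,"wy":0,"wz":0}])

```text
time: 33.65
eef_pos: [0.6039, -0.2777, 0.1655]
ee_rot: [-0.016, 0.973, -0.073, -0.218]
contact_force: [-0.2, -0.2, 0.1]
finger_gap: 0.0176
grasp_force: 30.0
```

```bash
python3 go.py spade 25 7 -1.5 0.6
```

```text
33.65 off tray mm [-1.  -0.  81.5] F tray [-0.2 -0.2  0. ] gap 0.0176
shift [-1.327  0.204 -2.97 ] turn [ 0.0002 -0.0012 -0.0007] min rows 3.0
 per row / 7 [-0.1895  0.0292 -0.4243] [ 2.0e-05 -1.7e-04 -1.0e-04]
n [ 0.4177 -0.0642  0.9063]
```

Emit:
jog_arm(deltas=[{"x":-0.19,"y":0.029,"z":-0.424,"wx":0,"wy":-0.0002,"wz":-0.0001},{"x":-0.19,"y":0.029,"z":-0.424,"wx":0,"wy":-0.0002,"wz":-0.0001},{"x":-0.19,"y":0.029,"z":-0.424,"wx":0,"wy":-0.0002,"wz":-0.0001},{"x":-0.19,"y":0.029,"z":-0.424,"wx":0,"wy":-0.0002,"wz":-0.0001},{"x":-0.19,"y":0.029,"z":-0.424,"wx":0,"wy":-0.0002,"wz":-0.0001},{"x":-0.19,"y":0.029,"z":-0.424,"wx":0,"wy":-0.0002,"wz":-0.0001},{"x":-0.19,"y":0.029,"z":-0.424,"wx":0,"wy":0,"wz":-0.0001},{"x":0,"y":0,"z":0,"wx":0,"wy":0,"wz":0},{"x":0,"y":0,"z":0,"wx":0,"wy":0,"wz":0}])

```text
time: 34.55
eef_pos: [0.5705, -0.2735, 0.0917]
ee_rot: [-0.016, 0.973, -0.075, -0.216]
contact_force: [-0.2, 1.2, 0.3]
finger_gap: 0.0178
grasp_force: 30.0
```

```bash
python3 go.py spade 10 4 -1.5 0.6
python3 - <<'E'
from station import camera
from h import *
from go import C,T
c=camera("wrist");pickle.dump(c,open("w13.pkl","wb"));g=c["img"].astype(int)
print("col rows150+",g[150:225,274:287].mean(1).sum(1).astype(int).tolist());print("g-b",(g[190:220,274:287].mean(1)@[0,1,-1]).round().astype(int).tolist())
print("row185",(g[183:188,240:325].mean(0).sum(1)/10).astype(int).tolist())
for p in [(.066,0,.0027),(.064,0,.0034-.009+.025),(.064,0,.0034+.009+.025)]: print(p,proj(c,C+T@np.array(p)).round(1))
for y in(-.011,.011): print(y,proj(c,C+T@np.array((.06,y,.0027))).round(1))
E
```

```text
34.55 off tray mm [-0.3 -0.9 15.4] F tray [-0.5  1.2  0.1] gap 0.0178
shift [-0.242  0.075 -0.562] turn [ 0.0004 -0.      0.0003] min rows 1.0
 per row / 4 [-0.0606  0.0188 -0.1405] [ 1.e-04 -1.e-05  8.e-05]
n [ 0.4177 -0.0642  0.9063]
col rows150+ [203, 201, 200, 197, 198, 195, 197, 196, 194, 190, 188, 183, 180, 179, 180, 180, 181, 179, 179, 179, 180, 181, 179, 180, 180, 180, 178, 178, 178, 178, 177, 178, 179, 176, 176, 177, 175, 174, 171, 127, 62, 54, 50, 50, 48, 49, 52, 52, 51, 50, 73, 181, 261, 293, 298, 297, 298, 299, 301, 307, 315, 322, 329, 330, 332, 332, 334, 336, 336, 336, 336, 336, 336, 335, 335]
g-b [1, -1, -2, -2, -3, -2, -1, -1, -1, -1, 2, 14, 22, 25, 25, 26, 26, 25, 26, 27, 27, 28, 29, 29, 28, 29, 29, 28, 28, 28]
row185 [17, 17, 17, 17, 17, 17, 17, 17, 17, 17, 17, 17, 17, 17, 17, 17, 17, 17, 17, 17, 17, 17, 17, 17, 17, 17, 17, 17, 17, 17, 17, 17, 17, 17, 17, 17, 17, 17, 17, 17, 17, 17, 17, 17, 17, 17, 17, 17, 17, 17, 17, 17, 17, 17, 17, 17, 17, 17, 17, 17, 17, 17, 17, 17, 17, 17, 17, 17, 17, 17, 17, 17, 17, 17, 17, 17, 17, 17, 17, 17, 17, 17, 17, 17, 17]
(0.066, 0, 0.0027) [278.6 188.6]
(0.064, 0, 0.0194) [278.4 201.1]
(0.064, 0, 0.0374) [278.1 212.4]
-0.011 [300.5 200.2]
0.011 [256.8 200.3]
```

The wrist image shows the slot's end at row 189.5 (predicted 188.6) and the butt edge at 201.3 (predicted 201.1), so the spade is aligned. Going down.

Emit:
jog_arm(deltas=[{"x":-0.06,"y":0.0188,"z":-0.14,"wx":0,"wy":0,"wz":0},{"x":-0.06,"y":0.0188,"z":-0.14,"wx":0,"wy":0,"wz":0},{"x":-0.06,"y":0.0188,"z":-0.14,"wx":0,"wy":0,"wz":0},{"x":-0.06,"y":0.0188,"z":-0.14,"wx":0,"wy":0,"wz":0},{"x":0,"y":0,"z":0,"wx":0,"wy":0,"wz":0},{"x":0,"y":0,"z":0,"wx":0,"wy":0,"wz":0}])

```text
time: 35.2
eef_pos: [0.5645, -0.2716, 0.0777]
ee_rot: [-0.016, 0.973, -0.075, -0.216]
contact_force: [0.6, 0.1, 0.2]
finger_gap: 0.0177
grasp_force: 30.0
```

Emit:
jog_arm(deltas=[{"x":-0.033,"y":0.005,"z":-0.0725,"wx":0,"wy":0,"wz":0},{"x":-0.033,"y":0.005,"z":-0.0725,"wx":0,"wy":0,"wz":0},{"x":0,"y":0,"z":0,"wx":0,"wy":0,"wz":0}])

```text
time: 35.5
eef_pos: [0.5635, -0.271, 0.0744]
ee_rot: [-0.016, 0.974, -0.075, -0.215]
contact_force: [2.2, 2.0, 2.2]
finger_gap: 0.018
grasp_force: 30.0
```

```bash
python3 go.py spade 0 4 -1.5 0.6
```

```text
35.5 off tray mm [0.4 0.5 6.6] F tray [0.7 2.3 2.8] gap 0.018
shift [-0.128 -0.002 -0.234] turn [0.0003 0.0004 0.0001] min rows 1.0
 per row / 4 [-0.032  -0.0004 -0.0584] [6.e-05 1.e-04 3.e-05]
n [ 0.4177 -0.0642  0.9063]
```

Same lip signature as the cleaver. I'll continue down.

Emit:
jog_arm(deltas=[{"x":-0.035,"y":0.003,"z":-0.0725,"wx":0,"wy":0,"wz":0},{"x":-0.035,"y":0.003,"z":-0.0725,"wx":0,"wy":0,"wz":0},{"x":0,"y":0,"z":0,"wx":0,"wy":0,"wz":0}])

```text
time: 35.8
eef_pos: [0.5621, -0.2708, 0.071]
ee_rot: [-0.016, 0.974, -0.075, -0.215]
contact_force: [3.7, 2.0, 5.3]
finger_gap: 0.0178
grasp_force: 30.0
```

Emit:
jog_arm(deltas=[{"x":-0.035,"y":0.002,"z":-0.0725,"wx":0,"wy":0,"wz":0},{"x":0,"y":0,"z":0,"wx":0,"wy":0,"wz":0}])

```text
time: 36.0
eef_pos: [0.5612, -0.2707, 0.0691]
ee_rot: [-0.016, 0.974, -0.075, -0.215]
contact_force: [4.5, 2.9, 3.6]
finger_gap: 0.0177
grasp_force: 30.0
```

Emit:
jog_arm(deltas=[{"x":-0.033,"y":0.0,"z":-0.0725,"wx":0,"wy":0,"wz":0},{"x":0,"y":0,"z":0,"wx":0,"wy":0,"wz":0}])

```text
time: 36.2
eef_pos: [0.561, -0.2707, 0.0686]
ee_rot: [-0.016, 0.974, -0.074, -0.214]
contact_force: [4.2, 4.1, 13.3]
finger_gap: 0.0178
grasp_force: 30.0
```

```bash
python3 go.py spade 0 4 -1.5 0.6
```

```text
36.2 off tray mm [0.6 0.4 0.3] F tray [-2.5  4.7 13.5] gap 0.0178
shift [-0.029 -0.012 -0.001] turn [ 0.0003  0.001  -0.0001] min rows 1.0
 per row / 4 [-0.0072 -0.0029 -0.0002] [ 9.0e-05  2.6e-04 -2.0e-05]
n [ 0.4177 -0.0642  0.9063]
```

Emit:
jog_arm(deltas=[{"x":-0.033,"y":0.0,"z":-0.0725,"wx":0,"wy":0,"wz":0},{"x":0,"y":0,"z":0,"wx":0,"wy":0,"wz":0}])

```text
time: 36.4
eef_pos: [0.561, -0.2707, 0.0686]
ee_rot: [-0.016, 0.974, -0.074, -0.213]
contact_force: [6.3, 5.6, 25.6]
finger_gap: 0.0177
grasp_force: 30.0
```

Emit:
jog_arm(deltas=[{"x":0.05,"y":0,"z":0.1,"wx":0,"wy":0,"wz":0}])

```text
time: 36.5
eef_pos: [0.5611, -0.2707, 0.0687]
ee_rot: [-0.016, 0.974, -0.074, -0.214]
contact_force: [1.9, 1.0, -4.5]
finger_gap: 0.0179
grasp_force: 30.0
```

Emit:
jog_arm(deltas=[{"x":0,"y":0,"z":0,"wx":0,"wy":0,"wz":0},{"x":0,"y":0,"z":0,"wx":0,"wy":0,"wz":0},{"x":0,"y":0,"z":0,"wx":0,"wy":0,"wz":0}], fingers=-0.25)

```text
time: 36.8
eef_pos: [0.5593, -0.2718, 0.0672]
ee_rot: [-0.016, 0.973, -0.075, -0.216]
contact_force: [-0.1, 0.0, 0.9]
finger_gap: 0.0301
grasp_force: 0.3
```

Emit:
jog_arm(deltas=[{"x":0.167,"y":-0.026,"z":0.3625,"wx":0,"wy":0,"wz":0},{"x":0.167,"y":-0.026,"z":0.3625,"wx":0,"wy":0,"wz":0},{"x":0.12,"y":-0.018,"z":0.26,"wx":0,"wy":0,"wz":0},{"x":0,"y":0,"z":0,"wx":0,"wy":0,"wz":0}])

```text
time: 37.2
eef_pos: [0.5722, -0.2734, 0.0935]
ee_rot: [-0.016, 0.974, -0.075, -0.215]
contact_force: [-0.1, 0.4, 0.0]
finger_gap: 0.0325
grasp_force: 0.0
```

Emit:
jog_arm(deltas=[{"x":0,"y":0,"z":0,"wx":0,"wy":0,"wz":0},{"x":0,"y":0,"z":0,"wx":0,"wy":0,"wz":0},{"x":0,"y":0,"z":0,"wx":0,"wy":0,"wz":0},{"x":0,"y":0,"z":0,"wx":0,"wy":0,"wz":0},{"x":0,"y":0,"z":0,"wx":0,"wy":0,"wz":0}], fingers=-1)

```text
time: 37.7
eef_pos: [0.5711, -0.2729, 0.092]
ee_rot: [-0.016, 0.973, -0.075, -0.216]
contact_force: [-0.5, -0.0, 0.5]
finger_gap: 0.0032
grasp_force: 0.0
```

```bash
python3 go.py spade 17 4 0 0
```

```text
37.7 off tray mm [1.6 0.3 8.9] F tray [-0.7 -0.1  0.2] gap 0.0032
shift [-0.206  0.018 -0.295] turn [ 0.0004 -0.0001  0.0003] min rows 1.0
 per row / 4 [-0.0514  0.0045 -0.0738] [ 9.e-05 -2.e-05  8.e-05]
n [ 0.4177 -0.0642  0.9063]
```

Emit:
jog_arm(deltas=[{"x":-0.051,"y":0.0045,"z":-0.074,"wx":0,"wy":0,"wz":0},{"x":-0.051,"y":0.0045,"z":-0.074,"wx":0,"wy":0,"wz":0},{"x":-0.051,"y":0.0045,"z":-0.074,"wx":0,"wy":0,"wz":0},{"x":-0.051,"y":0.0045,"z":-0.074,"wx":0,"wy":0,"wz":0},{"x":0,"y":0,"z":0,"wx":0,"wy":0,"wz":0}])

```text
time: 38.2
eef_pos: [0.5658, -0.2724, 0.0844]
ee_rot: [-0.016, 0.973, -0.075, -0.216]
contact_force: [0.5, 0.6, 0.7]
finger_gap: -0.0002
grasp_force: 0.0
```

Emit:
jog_arm(deltas=[{"x":-0.033,"y":0.005,"z":-0.0725,"wx":0,"wy":0,"wz":0},{"x":0,"y":0,"z":0,"wx":0,"wy":0,"wz":0}])

```text
time: 38.4
eef_pos: [0.5658, -0.2725, 0.0839]
ee_rot: [-0.016, 0.974, -0.075, -0.215]
contact_force: [0.8, 0.2, 7.1]
finger_gap: 0.0006
grasp_force: 3.0
```

Emit:
jog_arm(deltas=[{"x":-0.033,"y":0.005,"z":-0.0725,"wx":0,"wy":0,"wz":0},{"x":0,"y":0,"z":0,"wx":0,"wy":0,"wz":0}])

```text
time: 38.6
eef_pos: [0.5657, -0.2725, 0.0839]
ee_rot: [-0.016, 0.974, -0.075, -0.214]
contact_force: [2.5, 2.4, 17.1]
finger_gap: 0.0004
grasp_force: 8.3
```

```bash
python3 go.py spade 16 4 0 0
```

```text
38.6 off tray mm [ 0.1 -0.   0.2] F tray [-5.3  2.8 16.4] gap 0.0004
shift [-0.005  0.002 -0.006] turn [0.0007 0.0009 0.0001] min rows 1.0
 per row / 4 [-0.0013  0.0006 -0.0014] [1.8e-04 2.3e-04 1.0e-05]
n [ 0.4177 -0.0642  0.9063]
```

All three handles stop at the same height. I'll retreat and take the last look from above.

Emit:
jog_arm(deltas=[{"x":0.167,"y":-0.026,"z":0.3625,"wx":0,"wy":0,"wz":0},{"x":0.4,"y":-0.06,"z":0.9,"wx":0,"wy":0,"wz":0},{"x":0.2,"y":-0.03,"z":1,"wx":0,"wy":0,"wz":0},{"x":-0.3,"y":0.1,"z":1,"wx":0,"wy":0,"wz":0},{"x":-0.6,"y":0.15,"z":1,"wx":0,"wy":0,"wz":0},{"x":-0.6,"y":0.15,"z":1,"wx":0,"wy":0,"wz":0},{"x":-0.6,"y":0.15,"z":0.8,"wx":0,"wy":0,"wz":0},{"x":0,"y":0,"z":0,"wx":0,"wy":0,"wz":0},{"x":0,"y":0,"z":0,"wx":0,"wy":0,"wz":0}])

```text
time: 39.5
eef_pos: [0.5315, -0.2612, 0.2328]
ee_rot: [-0.016, 0.974, -0.075, -0.215]
contact_force: [-0.5, 0.3, -0.6]
finger_gap: 0.0003
grasp_force: 0.0
```

Run:
```python
from station import monitor,camera
from h import *
s=monitor.observe();print(s["time"],s["eef_pos"].round(3))
W,S,D=camera("wrist"),camera("scene"),camera("side")
a=cv2.resize(W["img"][:290],(800,414));b=cv2.resize(S["img"][90:300,90:450],(400,186))
d=cv2.resize(D["img"][100:340,140:400],(400,186)); 
cv2.imwrite("pics/fin.png",np.vstack([a,np.hstack([b,d])])[:,:,::-1])
```

```text
39.5 [ 0.532 -0.261  0.233]
```

View pics/fin.png

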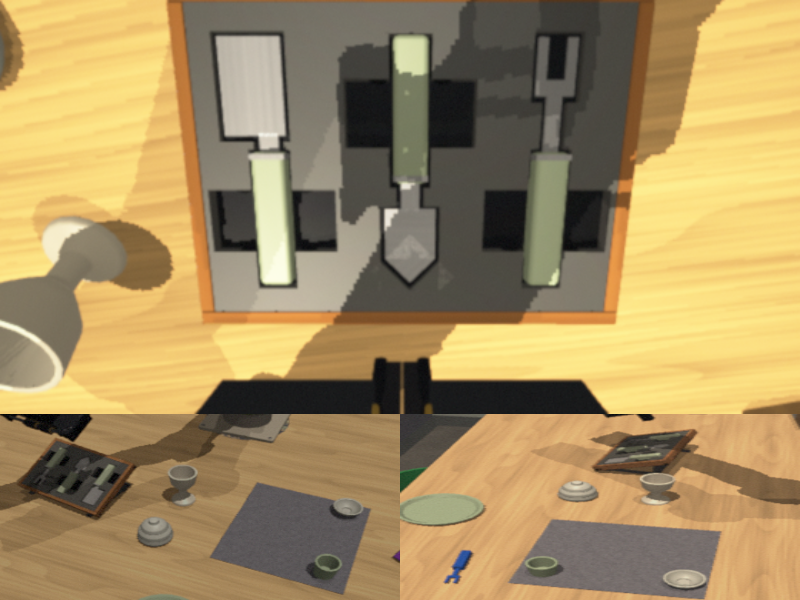

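The last view shows all three knives in their own cut-outs: cleaver at (255,160), spade at (410,160) and fork at (553,160). Each points the right way with even gaps, and the goblet, jar, tealight and dish still stand where they were. I'm handing the job in.

```bash
python3 -c "
from station import ctrl
print(ctrl.job_done())"
```

```text
the job is handed in; nothing more can be done
None
```

I put all three knives back in their own cut-outs, pointing the right way and pressed to a firm stop at the same height. The other stone pieces were not touched, and I handed the job in at about 40 s of the 72 s allowed; no verdict came back.

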